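# Gauge the spout of a conduit box and present the gauge for reading

## Robot

A 6-joint arm with a two-finger parallel gripper is mounted at the origin on the work surface. World frame = base frame: x ahead of the robot, y to its left, z up, the work surface at z = 0. Lengths are in m, angles in rad, forces in N, time in s.
With the tool pointing down it reaches from about 0.35 to 0.85 m from the base axis. Payload 8.1 kg.
Tool frame: the origin (TCP) lies between the finger pads; the fingertips stand nose_length ahead of it and the grasp point (between the pads) lies 2 mm behind it (nose_length is the distance from the TCP to the fingertips, in m); z points along the fingers, x is the direction in which the jaws open and shut, and the axes are right-handed (so a half turn about z gives the same grasp; the last joint's range is limited). The gripper opens to 93 mm and grips with 3 to 60 N. Pads are 15 mm wide; open, the fingers measure 128 mm over their backs; the gripper's body (75 mm by 188 mm) begins 65 mm behind the grasp point.
Start: joints at [-1.273, 0.13, 1.488, -0, 1.523, -0.085], TCP at [0.224, -0.557, 0.236] pointing down, gripper open.
Joint ranges: [-2.96, 2.96], [-0.89, 2.26], [0.02, 2.5], [-1.34, 4.48], [0, 2.73], [-2.66, 2.66]. Speed limits (rad/s): [2.39, 2.39, 2.79, 3.14, 3.14, 3.14].

## Interface

Orientations are given as a rotation vector (axis times angle).
In Python, from plant import * gives the robot as it stands.
- The arm moves only by the tool carry_out, never from a script. Its argument "steps" is a list of rows, each an object with "xyz": the shift along the world's x, y, z in cm, a list of three; "rot": the turn, a rotation vector about the world's x, y, z in degrees, a list of three. In form: [{"xyz": [tx, ty, tz], "rot": [rx, ry, rz]}, ...]. A call has 1 to 10 rows; each row is the pose to reach, as a shift and turn from the pose commanded when the call began; what a row does not reach only later rows make up. A row lasts 1/10 s, in which the tool goes at most 50 mm and 8.59 degrees, less where a joint would pass 70% of its speed; a pose out of reach is approached as far as the arm can. A call with a gripper value outside its range is refused whole. "grip" is the opening, from 0 (shut) to 1 (fully open), set as the call begins (left out, the last holds). The fingers move at their own pace and stop on an object; "force" is the grip in N (left out, the last holds). Time passes only in rows, so rows that repeat a pose let the fingers close. It gives the time, the measured TCP pose, the force and the opening at its end, in the units of the state.
- read_state(): the state, without advancing time (a new reading comes with each control period).
- read_camera(name): name is "scene" or "top"; returns the picture (480x640x3 uint8, red, green, blue); there is no depth.
- calibration(name): a dict with "fov_y" (degrees; the focal length in pixels is half the picture's height over the tangent of half this angle, whatever the lens; pixels are square), "cx", "cy" (the principal point, pixels), "xyz" and "attitude" of the camera in the world. Camera axes: x right, y down, z forward; pixel columns grow to the right and rows downward; lengths in m; the calibration is good to about 2 mm. A picture is of the moment at which its call begins. calibration takes no time and is no camera call.
- close_job(): hands the job in, once; it reports no verdict.
The state is a dict: "t": time; "q": joint angles; "dq": joint speeds; "joint_torque": joint torques, N m; "tool_pos": TCP position; "orientation": TCP orientation; "force": force on the tool from outside, world axes, zero at the start; "wrist_torque": the same for the moment, N m; "opening": finger opening in m.
Only numpy, scipy, OpenCV 4.12 (cv2) and the standard library are available. Lean on these libraries where they do the work, as an engineer would, in place of code of your own. Each camera call takes 0.05 s, during which the arm holds its last target.

## Task

Slide the fixture's carriage all the way home against its stop, so that the white conduit box on it stands under the guide bush. Then take the largest of the three collared gauges from the rack and lower it through the bush into the box until its collar stops flat on the bush, draw it right out again, and hold it up level, the whole gauge at least 25 cm above the bench, so that its tip can be read for scratches. Finish while still holding it there in the gripper, with the carriage left home; leave the other gauges and the loose things on the bench where they are.

Things in the scene. Friction and masses are not known exactly. Their poses are not given: they have to be found in the camera images.
- fixture: bench gauging fixture, fixed to the bench: an aluminium base plate 120 x 315 mm (local x from -60 to 60 mm, local y from -180 to 135 mm, its top 16 mm above the bench) with a rail along its local y axis, an end stop at the +y end, and a grey bracket on its +x side that overhangs the rail and carries the guide bush; highest point 132 mm (the bush). Origin on the bench, z up
- carriage (a joint): position of the carriage along the fixture's local +y axis: 0 = rear end, 0.12 m = home against the stop (starts between 0 and 0.05). It slides stiffly (about 3 N) and stays where it is left. The carriage is a plate 92 x 150 mm with its top 44 mm above the bench, carrying the white box and, at its -y end, the knob
- knob (a point): centre of the upright black push knob on the carriage: a round grip 25 mm in diameter from 76 to 94 mm above the bench (this point at 85 mm, flat top at 100 mm), on an 11 mm stem; it can be pinched from above or pushed. Axes as the fixture's. It lies 88 mm from the box's spout towards local -y; pushing it towards local +y brings the carriage home
- spout_mouth (a point): centre of the upward mouth of the white round PVC box's spout, 100 mm above the bench; spout bore 20 mm, outside 26 mm, 25 mm long; the box below it is 66 mm across, hollow, its inside reaching down to the carriage plate at 44 mm. Right under the bush when the carriage is home
- bush_mouth (a point): centre of the top face of the steel guide bush, 132 mm above the bench; vertical bore 19 mm right through the bush and bracket arm (24 mm long, to 108 mm above the bench), countersunk to 23 mm at the top; flange 33 mm across. Axes as the fixture's, z up
- rack: wooden gauge rack, fixed: top strip 56 x 205 mm, its top 90 mm above the bench, with three vertical 19 mm holes in a row along its local y axis at -75, 0 and 75 mm, over a foot board 80 x 205 mm; a gauge stands in each hole, in any order, resting on its collar. Origin on the bench under the middle hole, z up
- gauge_large_grip (a point): the largest gauge: centre of its handle, 24 mm in diameter and 85 mm long, plain metal with knurled bands. Local z runs along the gauge from tip to handle (up while it stands in the rack). The collar, 40 mm across and 8 mm thick, lies from 40 to 48 mm below this point, the handle's top end 45 mm above it; below the collar a 16 mm shaft, 72 mm long, tip chamfered. Weighs about 170 g, balance point 25 mm below this point
- gauge_collar (a point): centre of the underside of the largest gauge's collar, 48 mm along -z from the handle's centre; this face lands on the bush. Axes as the gauge's
- gauge_tip (a point): the tip of the largest gauge: centre of its end face, 120 mm along -z from the handle's centre. Axes as the gauge's
- gauge_large: the largest gauge as a whole, 165 mm long; origin at its tip, z along it from tip to handle
- gauge_medium_grip (a point): middle gauge, to be left in the rack: centre of its handle, 18 mm in diameter, collar 30 mm; same lengths as the largest
- gauge_small_grip (a point): smallest gauge, to be left in the rack: centre of its handle, 14 mm in diameter, collar 25 mm; same lengths
- loose_box: bystander: white round junction box 60 mm across, 33 mm high, with a conduit stub 70 mm long along its +x; lies behind the gap between rack and fixture. Origin under the box
- switch_box: bystander: white switch box 85 x 85 x 46 mm, behind the fixture. Origin under its middle
- screwdriver: bystander: screwdriver with yellow handle lying between rack and fixture
- hammer: bystander: hammer lying on the bench behind the fixture
- box_cover: bystander: white round cover, 65 mm across, 6 mm high, behind the rack
- pliers: bystander: pliers with red handles lying to the right behind the rack
Mind the look-alikes: they are no part of the job. What is shaped like the gauge_large but green or orange is not meant.

How it is judged:
By the outcome, as a careful person would: the job done as asked, in the order asked, and still so for the second after the job is handed in, while the arm keeps its last pose, push and grip.
It also fails if it takes over 64 s, if anything falls off the work surface, if the arm or the gripper's body presses on something with over 40 N, if the wrist force passes 120 N, or if a joint passes its speed limit or range.

## Working session

There is one attempt and no reset: what is moved stays moved. The work goes in short steps, Python scripts to look and compute and a tool call to move; the robot and the scene stay as the last step left them, time stands still between calls to the robot, and variables do not carry over. Pictures are saved under pics/ and viewed, and the job is handed in when it is done.

Besides the shell and the picture viewer there is one more tool, called as name(argument=value, ...), one argument or row to a line, values as JSON. carry_out: Moves the arm, as the interface text tells. Its arguments: {"type":"object","properties":{"steps":{"type":"array","items":{"type":"object","properties":{"xyz":{"type":"array","items":{"type":"number"}},"rot":{"type":"array","items":{"type":"number"}}}}},"grip":{"type":"number"},"force":{"type":"number"}},"required":["steps"]}

```bash
ls; mkdir -p pics; python3 - <<'E'
from plant import *
import cv2
s=read_state(); print({k:s[k] for k in s})
for n in("scene","top"):
    cv2.imwrite(f"pics/{n}0.png",cv2.cvtColor(read_camera(n),cv2.COLOR_RGB2BGR)); print(n,calibration(n))
E
```

```text
pics
{'t': 0.0, 'q': array([-1.27342664e+00,  1.31160336e-01,  1.48928108e+00, -7.13782270e-06,
        1.52301073e+00, -8.53804043e-02]), 'dq': array([ 0.00104391,  0.00144411, -0.00144632,  0.00015658, -0.00075082,
       -0.00204316]), 'joint_torque': array([-6.61243648e-04, -5.59838462e+01, -4.91757810e+01,  7.66322413e-02,
        3.49272473e-02, -9.42815541e-05]), 'tool_pos': array([ 0.22395244, -0.55604884,  0.23458694]), 'orientation': array([-2.60246017e+00,  1.75769604e+00,  2.27849128e-03]), 'force': array([0.01631558, 0.39938845, 0.19543411]), 'wrist_torque': array([-0.01772252, -0.02742025,  0.03604731]), 'opening': 0.09325343278431629}
scene {'fov_y': 48.21715387862293, 'cx': 318.26872726179386, 'cy': 241.40270459445182, 'xyz': array([ 0.9224787 , -0.70666881,  1.03616649]), 'attitude': array([-2.41279615, -0.64853228,  0.20053393])}
top {'fov_y': 55.18993255300683, 'cx': 321.05934545338386, 'cy': 242.38674395083174, 'xyz': array([ 0.40497037, -0.08584366,  1.0937411 ]), 'attitude': array([-2.10758926,  2.14263811, -0.20378296])}
```

View pics/scene0.png

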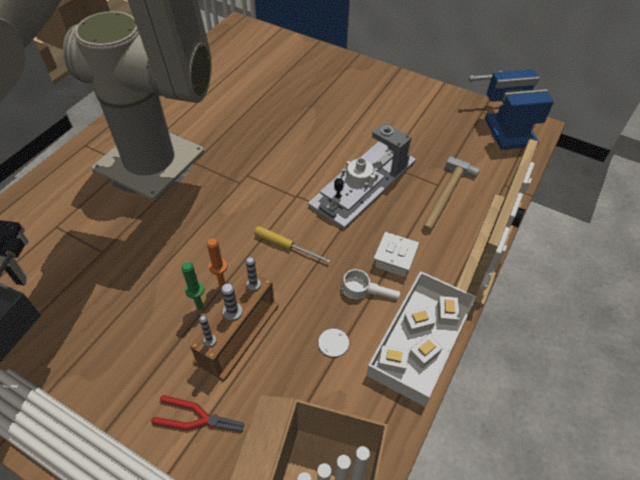

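View pics/top0.png

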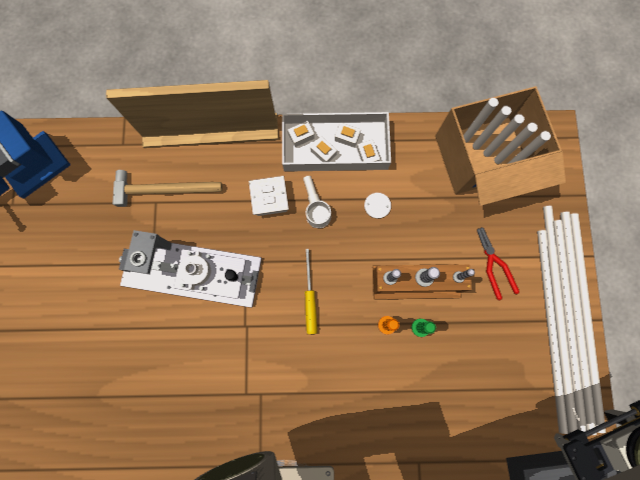

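The scene view shows three silver gauges in the rack at about (208,330), (231,300) and (252,273). The look-alikes are green at (193,285) and orange at (216,257). The fixture is near (365,175), with the knob at (338,187) and the bush at (388,131). I'll zoom in on these.

```bash
python3 - <<'E'
import cv2,numpy as np
a=cv2.imread("pics/scene0.png");b=cv2.imread("pics/top0.png")
def c(im,x,y,w,h,f,n): cv2.imwrite(n,cv2.resize(im[y:y+h,x:x+w],None,fx=f,fy=f,interpolation=cv2.INTER_CUBIC))
c(a,170,220,130,160,3.75,"pics/s_rack.png")
c(a,300,115,125,115,5,"pics/s_fix.png")
c(b,365,220,125,125,4.8,"pics/t_rack.png")
c(b,110,220,160,100,5,"pics/t_fix.png")
E
```

```text
(no output)
```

View pics/s_rack.png

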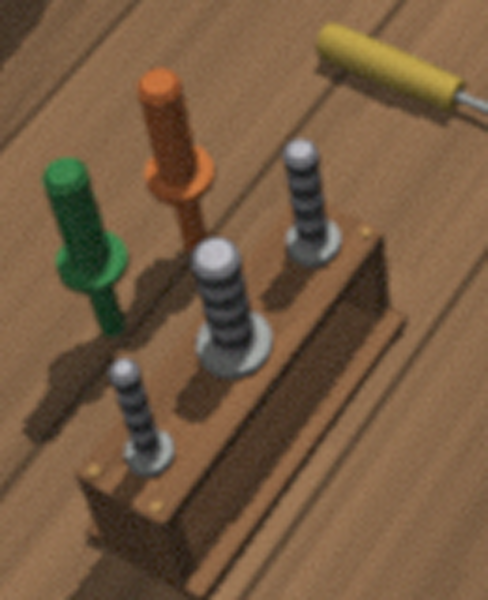

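View pics/s_fix.png

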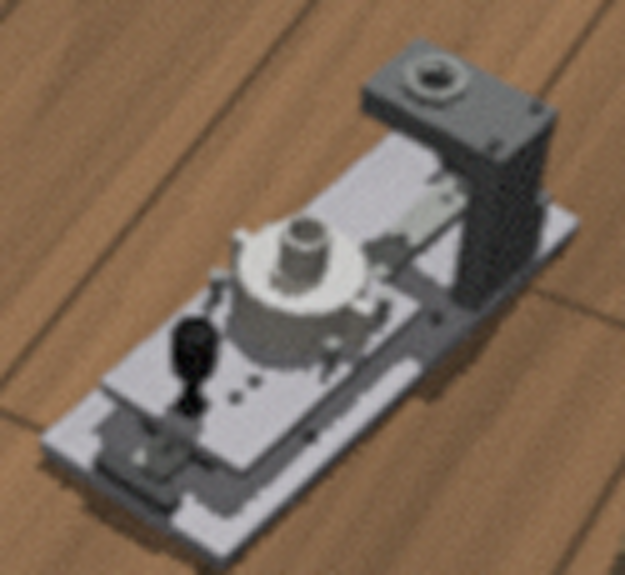

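View pics/t_rack.png

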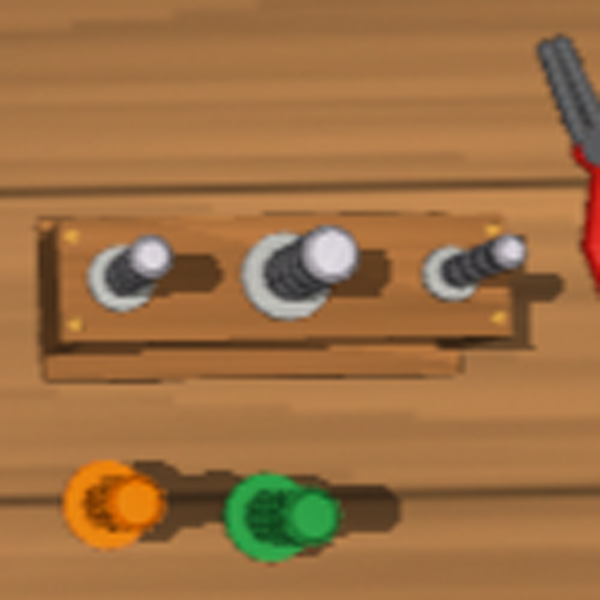

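View pics/t_fix.png

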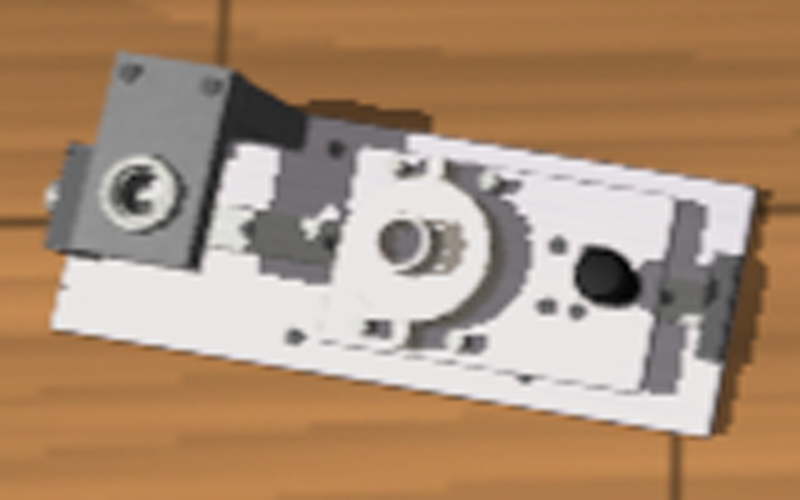

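```bash
cat > h.py <<'E'
from plant import *
import numpy as np,cv2
from scipy.spatial.transform import Rotation as R
def cam(n):
    c=calibration(n); f=240/np.tan(np.radians(c["fov_y"])/2)
    return c,f,R.from_rotvec(c["attitude"]).as_matrix()
def ray(n,p):
    c,f,M=cam(n); d=M@np.array([(p[0]-c["cx"])/f,(p[1]-c["cy"])/f,1]); return np.array(c["xyz"]),d/np.linalg.norm(d)
def atz(n,p,z):
    o,d=ray(n,p); return o+d*(z-o[2])/d[2]
def tri(ps,pt):
    A=np.zeros((3,3));b=np.zeros(3);L=[]
    for n,p in(("scene",ps),("top",pt)):
        o,d=ray(n,p);P=np.eye(3)-np.outer(d,d);A+=P;b+=P@o;L.append((o,P))
    x=np.linalg.solve(A,b); return x,[np.linalg.norm(P@(x-o))*1e3 for o,P in L]
def proj(n,X):
    c,f,M=cam(n); v=M.T@(np.array(X)-c["xyz"]); return np.array([c["cx"]+f*v[0]/v[2],c["cy"]+f*v[1]/v[2]])
E
cat > m.py <<'E'
from h import *
np.set_printoptions(precision=4,suppress=True)
def S(x,y,ox,oy,f): return ((x+.5)/f-.5+ox,(y+.5)/f-.5+oy)
sr=lambda x,y:S(x,y,170,220,3.75); sf=lambda x,y:S(x,y,300,115,5)
tr=lambda x,y:S(x,y,365,220,4.8); tf=lambda x,y:S(x,y,110,220,5)
T=[("Ltop",sr(216,254),tr(331,253),.183),("Lcollar",sr(234,340),tr(287,276),.098),("Mtop",sr(301,153),tr(152,257),.183),("Stop",sr(124,372),tr(510,251),.183),
("bush",sf(436,78),tf(140,193),.132),("spout",sf(305,231),tf(406,242),.1),("knob",sf(195,350),tf(610,275),.09),
("rk1",sr(94,469),tr(498,318),.09),("rk2",sr(157,506),tr(493,230),.09),("rk3",sr(366,231),tr(70,236),.09),("fxA",sf(45,440),tf(710,433),.016),("fxB",sf(222,562),tf(755,187),.016)]
for n,s,t,z in T: print(n,*tri(s,t),"scene@z",atz("scene",s,z),"top@z",atz("top",t,z))
print(atz("top",tf(55,328),.016))
E
python3 m.py
```

```text
Ltop [ 0.5137 -0.314   0.1826] [np.float64(0.9981720348676794), np.float64(0.9981720348676625)] scene@z [ 0.5147 -0.3136  0.183 ] top@z [ 0.5129 -0.3145  0.183 ]
Lcollar [ 0.5135 -0.3146  0.0983] [np.float64(0.9630505738331769), np.float64(0.9630505738332296)] scene@z [ 0.5142 -0.3139  0.098 ] top@z [ 0.5128 -0.3153  0.098 ]
Mtop [ 0.5138 -0.2398  0.1797] [np.float64(1.26824872084433), np.float64(1.268248720844232)] scene@z [ 0.5164 -0.2408  0.183 ] top@z [ 0.5125 -0.24    0.183 ]
Stop [ 0.5136 -0.3896  0.1795] [np.float64(0.8749686160598722), np.float64(0.8749686160599455)] scene@z [ 0.5159 -0.3904  0.183 ] top@z [ 0.5125 -0.3891  0.183 ]
bush [0.5606 0.2992 0.1295] [np.float64(1.2600769270494883), np.float64(1.2600769270494339)] scene@z [0.5624 0.2976 0.132 ] top@z [0.5592 0.2973 0.132 ]
spout [0.5419 0.1938 0.101 ] [np.float64(1.5110341422911147), np.float64(1.5110341422911608)] scene@z [0.5425 0.196  0.1   ] top@z [0.5409 0.193  0.1   ]
knob [0.5276 0.1074 0.0863] [np.float64(1.2326431219990048), np.float64(1.2326431219992282)] scene@z [0.5299 0.1052 0.09  ] top@z [0.5262 0.1059 0.09  ]
rk1 [ 0.4934 -0.4106  0.0929] [np.float64(0.9756486658768961), np.float64(0.9756486658768779)] scene@z [ 0.4929 -0.4091  0.09  ] top@z [ 0.4929 -0.4122  0.09  ]
rk2 [ 0.5337 -0.4112  0.0932] [np.float64(1.0919264608100643), np.float64(1.0919264608099097)] scene@z [ 0.5333 -0.4095  0.09  ] top@z [ 0.5333 -0.413   0.09  ]
rk3 [ 0.534  -0.2178  0.0924] [np.float64(0.8031409031214407), np.float64(0.8031409031215182)] scene@z [ 0.5336 -0.216   0.09  ] top@z [ 0.5337 -0.2186  0.09  ]
fxA [0.462  0.0734 0.0159] [np.float64(2.052082382869077), np.float64(2.0520823828691515)] scene@z [0.4635 0.0748 0.016 ] top@z [0.4604 0.0721 0.016 ]
fxB [0.5769 0.0528 0.0119] [np.float64(0.4372449528781449), np.float64(0.43724495287799753)] scene@z [0.5786 0.0501 0.016 ] top@z [0.5759 0.052  0.016 ]
[0.5144 0.3796 0.016 ]
```

The largest gauge is the middle one in the rack, with the thickest handle at scene (228,288) and top (434,272). Green and orange stand loose in front of the rack. Measured heights agree with the text: handle top 183 mm, collar 98 mm, and bush, spout and knob within about 3 mm. Next I'll work out the tool frame.

```bash
python3 - <<'E'
import plant; print([n for n in dir(plant) if n[0]!='_'])
from h import *
print(getattr(plant,"nose_length",None))
M=R.from_rotvec(read_state()["orientation"]).as_matrix(); print(M.round(3))
a=np.degrees(np.arctan2(M[1,0],M[0,0])); print("jaw azimuth",a)
for n,p in(("og",(388,325)),("gr",(424,327))): print(n,atz("top",p,.16))
print(tri((190,267.0),(430.5,327)), tri((213.5,242.5),(393.5,324.5)))
E
```

```text
['IKError', 'calibration', 'close_job', 'nose_length', 'read_camera', 'read_state']
0.017
[[ 0.374 -0.928 -0.001]
 [-0.928 -0.374  0.002]
 [-0.002 -0.    -1.   ]]
jaw azimuth -68.06619361577643
og [ 0.41115946 -0.22242995  0.16      ]
gr [ 0.40601846 -0.29431122  0.16      ]
(array([ 0.40917408, -0.30414324,  0.16089518]), [np.float64(4.441937755020874), np.float64(4.441937755021022)]) (array([ 0.41428767, -0.23122649,  0.16169999]), [np.float64(3.06112112219714), np.float64(3.061121122197057)])
```

carry_out(
  steps=[
    {"xyz":[1,2,4],"rot":[0,0,8]},
    {"xyz":[2,5,8],"rot":[0,0,16]},
    {"xyz":[4,9,10],"rot":[0,0,24]},
    {"xyz":[6,13,10],"rot":[0,0,32]},
    {"xyz":[8,17,10],"rot":[0,0,40]},
    {"xyz":[10,21,10],"rot":[0,0,48]},
    {"xyz":[12,25,10],"rot":[0,0,56]},
    {"xyz":[14,29,10],"rot":[0,0,64]},
    {"xyz":[16,33,10],"rot":[0,0,72]},
    {"xyz":[18,37,10],"rot":[0,0,80]},
  ],
  grip=0.5,
)

```text
t: 1.1
tool_pos: [0.4044, -0.1848, 0.3353]
orientation: [-3.124, -0.335, 0.0]
force: [1.1, -0.4, -1.4]
opening: 0.0463
```

carry_out(
  steps=[
    {"xyz":[1.5,4,0],"rot":[0,0,8]},
    {"xyz":[3,8,0],"rot":[0,0,16]},
    {"xyz":[4.5,12,0],"rot":[0,0,24]},
    {"xyz":[6,16,0],"rot":[0,0,32]},
    {"xyz":[8,19,-2],"rot":[0,0,40]},
    {"xyz":[10,22,-5],"rot":[0,0,48]},
    {"xyz":[11.5,25,-8],"rot":[0,0,56]},
    {"xyz":[12.3,28,-11],"rot":[0,0,64]},
    {"xyz":[12.3,29.4,-14],"rot":[0,0,68]},
    {"xyz":[12.3,29.4,-16],"rot":[0,0,68]},
  ],
)

```text
t: 2.1
tool_pos: [0.5256, 0.1094, 0.1723]
orientation: [-2.4, -2.023, 0.005]
force: [-0.0, 0.1, 0.1]
opening: 0.0465
```

```bash
cat > look.py <<'E'
import sys
from h import *
# look.py tag scenecrop topcrop (x,y,w,h,f)
tag=sys.argv[1]
for n,a in zip(("scene","top"),sys.argv[2:]):
    im=cv2.cvtColor(read_camera(n),cv2.COLOR_RGB2BGR); cv2.imwrite(f"pics/{tag}_{n}_full.png",im)
    x,y,w,h,f=map(int,a.split(","))
    cv2.imwrite(f"pics/{tag}_{n}.png",cv2.resize(im[y:y+h,x:x+w],None,fx=f,fy=f,interpolation=cv2.INTER_CUBIC))
s=read_state(); M=R.from_rotvec(s["orientation"]).as_matrix()
print(s["t"],s["tool_pos"].round(4),s["force"].round(1),s["opening"].round(4),"jaw",np.degrees(np.arctan2(M[1,0],M[0,0])).round(1),M[:,2].round(3),s["q"].round(2))
E
python3 look.py k1 290,90,150,150,4 110,200,160,120,5
```

```text
Traceback (most recent call last):
  File "look.py", line 10, in <module>
    print(s["t"],s["tool_pos"].round(4),s["force"].round(1),s["opening"].round(4),"jaw",np.degrees(np.arctan2(M[1,0],M[0,0])).round(1),M[:,2].round(3),s["q"].round(2))
                                                            ^^^^^^^^^^^^^^^^^^
AttributeError: 'float' object has no attribute 'round'
```

View pics/k1_scene.png

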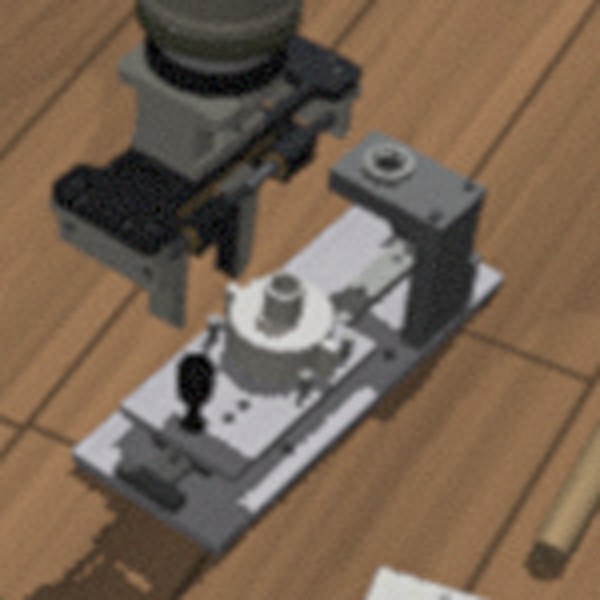

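View pics/k1_top.png

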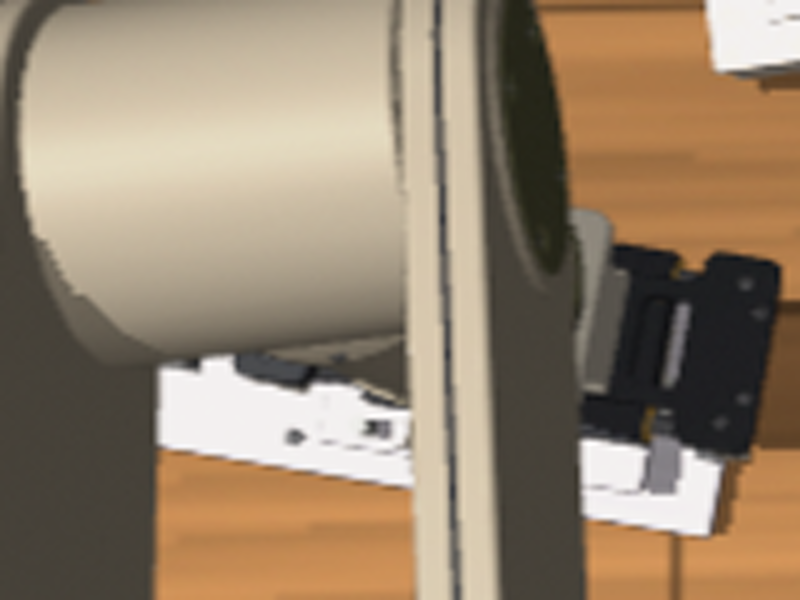

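The gripper hangs above the knob with its jaws along the rail. The knob is at scene crop (195,385), and nothing lies below the fingers. I'll descend and pinch.

carry_out(
  steps=[
    {"xyz":[0,0,-3]},
    {"xyz":[0,0,-5.5]},
    {"xyz":[0,0,-7.5]},
    {"xyz":[0,0,-9]},
    {"xyz":[0,0,-9]},
    {"xyz":[0,0,-9]},
  ],
)

```text
validation failed for argument at $.st...
```

```bash
sed -i 's/s\["opening"\].round(4)/round(s["opening"],4)/' look.py; python3 look.py k2 290,90,150,150,4
```

```text
2.25 [0.5256 0.1075 0.1738] [ 0.4 -0.6 -0. ] 0.0464 jaw 79.9 [-0.004 -0.001 -1.   ] [ 0.11  0.    1.74 -0.    1.41 -1.29]
```

View pics/k2_scene.png

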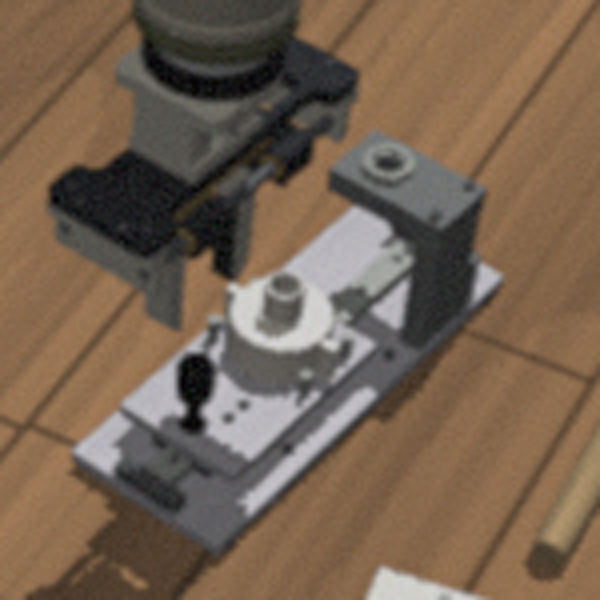

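carry_out(
  steps=[
    {"xyz":[0.1,0,-3],"rot":[0,0,0]},
    {"xyz":[0.1,0,-5.5],"rot":[0,0,0]},
    {"xyz":[0.1,0,-7.5],"rot":[0,0,0]},
    {"xyz":[0.1,0,-8.8],"rot":[0,0,0]},
    {"xyz":[0.1,0,-8.8],"rot":[0,0,0]},
  ],
)

```text
t: 2.75
tool_pos: [0.5276, 0.107, 0.087]
orientation: [-2.408, -2.016, 0.002]
force: [-0.8, 0.2, -0.9]
opening: 0.0466
```

```bash
python3 look.py k3 290,90,150,150,4
```

```text
2.8 [0.5284 0.1071 0.0882] [-0.8  0.3  0.6] 0.0463 jaw 79.9 [ 0. -0. -1.] [ 0.1   0.09  1.81 -0.    1.24 -1.29]
```

View pics/k3_scene.png

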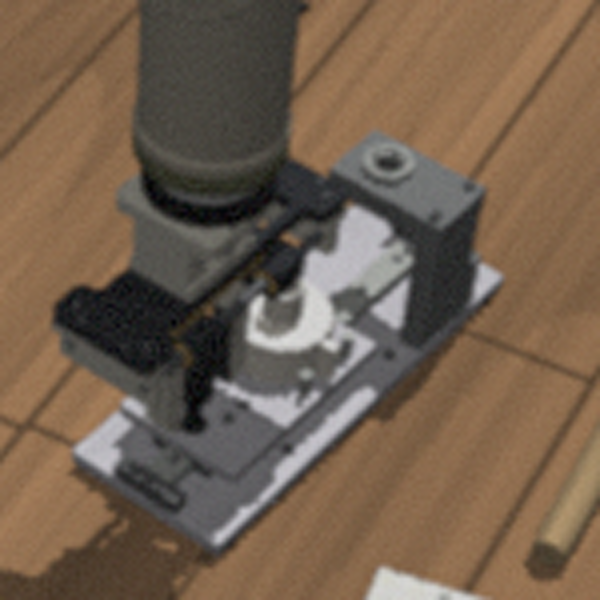

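The fingers straddle the knob. Now I'll close.

carry_out(
  steps=[
    {"xyz":[0,0,0],"rot":[0,0,0]},
    {"xyz":[0,0,0],"rot":[0,0,0]},
    {"xyz":[0,0,0],"rot":[0,0,0]},
    {"xyz":[0,0,0],"rot":[0,0,0]},
    {"xyz":[0,0,0],"rot":[0,0,0]},
  ],
  grip=0.1,
  force=25,
)

```text
t: 3.3
tool_pos: [0.5292, 0.1079, 0.089]
orientation: [2.407, 2.017, 0.004]
force: [0.5, 2.7, 5.1]
opening: 0.0245
```

carry_out(
  steps=[
    {"xyz":[0.17,0.99,0],"rot":[0,0,0]},
    {"xyz":[0.34,1.97,0],"rot":[0,0,0]},
    {"xyz":[0.6,3.45,0],"rot":[0,0,0]},
    {"xyz":[0.86,4.92,0],"rot":[0,0,0]},
    {"xyz":[1.12,6.4,0],"rot":[0,0,0]},
    {"xyz":[1.38,7.88,0],"rot":[0,0,0]},
    {"xyz":[1.55,8.86,0],"rot":[0,0,0]},
    {"xyz":[1.72,9.85,0],"rot":[0,0,0]},
    {"xyz":[1.72,9.85,0],"rot":[0,0,0]},
    {"xyz":[1.72,9.85,0],"rot":[0,0,0]},
  ],
)

```text
t: 4.3
tool_pos: [0.547, 0.2066, 0.089]
orientation: [2.406, 2.018, 0.006]
force: [4.5, 1.5, 3.8]
opening: 0.0245
```

carry_out(
  steps=[
    {"xyz":[0.05,0.3,0],"rot":[0,0,0]},
    {"xyz":[0.1,0.6,0],"rot":[0,0,0]},
    {"xyz":[0.1,0.6,0],"rot":[0,0,0]},
  ],
)

```text
t: 4.6
tool_pos: [0.5479, 0.2115, 0.089]
orientation: [2.406, 2.016, 0.004]
force: [4.0, -2.0, 5.6]
opening: 0.0244
```

carry_out(
  steps=[
    {"xyz":[0.02,0.1,0],"rot":[0,0,0]},
    {"xyz":[0.04,0.2,0],"rot":[0,0,0]},
    {"xyz":[0.04,0.2,0],"rot":[0,0,0]},
  ],
)

```text
t: 4.9
tool_pos: [0.5482, 0.2129, 0.089]
orientation: [2.406, 2.016, 0.003]
force: [3.2, -4.6, 7.3]
opening: 0.0244
```

carry_out(
  steps=[
    {"xyz":[0.02,0.1,0],"rot":[0,0,0]},
    {"xyz":[0.04,0.2,0],"rot":[0,0,0]},
    {"xyz":[0.04,0.2,0],"rot":[0,0,0]},
  ],
)

```text
t: 5.2
tool_pos: [0.5482, 0.213, 0.089]
orientation: [2.405, 2.014, -0.002]
force: [0.0, -14.3, 10.8]
opening: 0.0241
```

carry_out(
  steps=[
    {"xyz":[0.02,0.1,0],"rot":[0,0,0]},
    {"xyz":[0.04,0.2,0],"rot":[0,0,0]},
    {"xyz":[0.04,0.2,0],"rot":[0,0,0]},
  ],
)

```text
t: 5.5
tool_pos: [0.5482, 0.2131, 0.0888]
orientation: [2.405, 2.013, -0.007]
force: [-2.6, -21.5, 15.8]
opening: 0.0243
```

carry_out(
  steps=[
    {"xyz":[0,0,0],"rot":[0,0,0]},
    {"xyz":[0,0,0],"rot":[0,0,0]},
    {"xyz":[-0.06,-0.4,0],"rot":[0,0,0]},
    {"xyz":[-0.06,-0.4,0],"rot":[0,0,0]},
  ],
  grip=0.5,
)

```text
t: 5.9
tool_pos: [0.5462, 0.2135, 0.087]
orientation: [-2.407, -2.018, 0.002]
force: [1.0, 0.4, -0.5]
opening: 0.046
```

```bash
python3 look.py k4 290,90,150,150,4
```

```text
5.95 [0.5464 0.2137 0.0871] [-0.6 -0.6  0.5] 0.046 jaw 79.9 [-0.001 -0.    -1.   ] [ 0.29  0.21  1.67  0.    1.25 -1.11]
```

View pics/k4_scene.png

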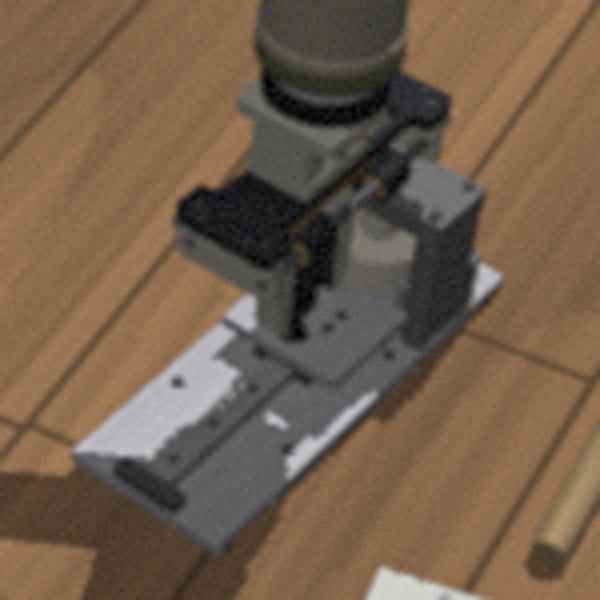

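The carriage stalled at +105 mm travel and the force rose to 22 N, so it's against the stop. Next I'll lift, then go to the rack.

carry_out(
  steps=[
    {"xyz":[0,0,2],"rot":[0,0,0]},
    {"xyz":[0,0,6],"rot":[0,0,0]},
    {"xyz":[0,0,11],"rot":[0,0,0]},
    {"xyz":[0,0,16],"rot":[0,0,0]},
    {"xyz":[0,0,21],"rot":[0,0,0]},
    {"xyz":[0,-4,24],"rot":[0,0,-8]},
    {"xyz":[0,-8,24],"rot":[0,0,-16]},
    {"xyz":[-0.5,-12,24],"rot":[0,0,-24]},
    {"xyz":[-1,-16,24],"rot":[0,0,-32]},
    {"xyz":[-1,-20,24],"rot":[0,0,-40]},
  ],
)

```text
t: 6.95
tool_pos: [0.5363, 0.0128, 0.3277]
orientation: [-2.955, -1.065, -0.0]
force: [1.0, 0.4, 0.4]
opening: 0.0466
```

carry_out(
  steps=[
    {"xyz":[0,-4,0],"rot":[0,0,-8]},
    {"xyz":[-0.5,-8,0],"rot":[0,0,-16]},
    {"xyz":[-1,-12,0],"rot":[0,0,-24]},
    {"xyz":[-1.5,-16,0],"rot":[0,0,-32]},
    {"xyz":[-2,-20,0],"rot":[0,0,-40]},
    {"xyz":[-2,-24,0],"rot":[0,0,-40]},
    {"xyz":[-2,-28,0],"rot":[0,0,-40]},
    {"xyz":[-2.2,-32,0],"rot":[0,0,-40]},
    {"xyz":[-2.2,-32,0],"rot":[0,0,-40]},
    {"xyz":[-2.2,-32,0],"rot":[0,0,-40]},
  ],
)

```text
t: 7.95
tool_pos: [0.5146, -0.3066, 0.3269]
orientation: [-3.14, 0.004, 0.001]
force: [-0.5, 1.0, -0.4]
opening: 0.0467
```

```bash
python3 look.py r1 100,180,220,200,3 110,200,160,120,5
```

```text
8.05 [ 0.5151 -0.3052  0.3275] [0.  0.5 0.2] 0.0463 jaw -0.0 [-0.     0.001 -1.   ] [-0.62  0.11  1.35  0.    1.69 -0.62]
```

View pics/r1_scene_full.png

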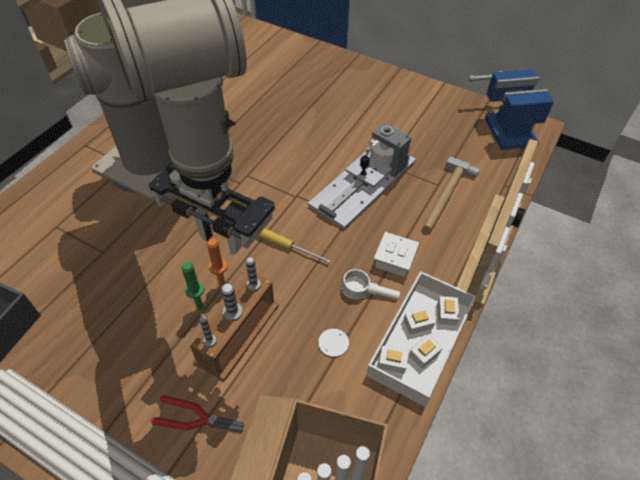

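View pics/r1_top.png

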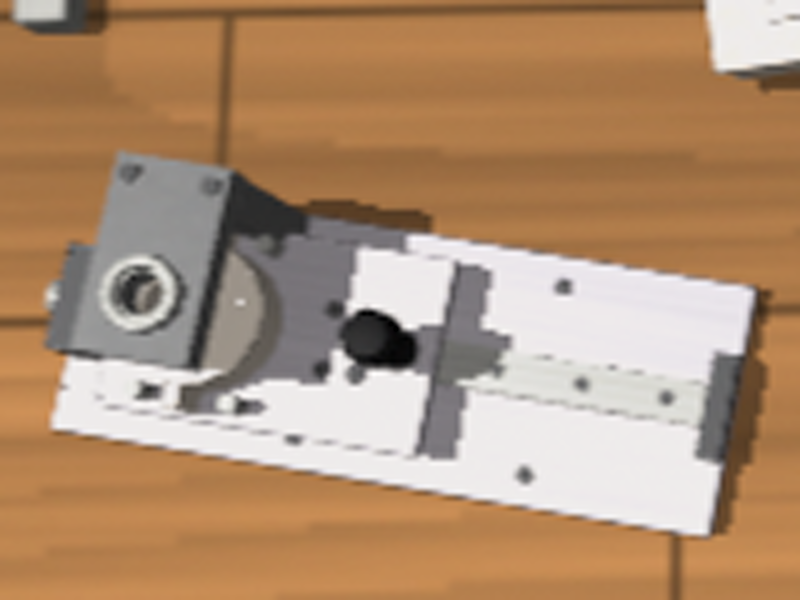

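The top view confirms the carriage is home: the spout shows under the bush, and the knob is at crop (372,335). Now I'll go over the large gauge.

carry_out(
  steps=[
    {"xyz":[-0.1,-0.5,-3],"rot":[0,0,0]},
    {"xyz":[-0.1,-0.9,-6],"rot":[0,0,0]},
    {"xyz":[-0.1,-0.9,-9],"rot":[0,0,0]},
    {"xyz":[-0.1,-0.9,-11],"rot":[0,0,0]},
    {"xyz":[-0.1,-0.9,-11],"rot":[0,0,0]},
    {"xyz":[-0.1,-0.9,-11],"rot":[0,0,0]},
  ],
)

```text
t: 8.65
tool_pos: [0.5143, -0.314, 0.2183]
orientation: [-3.142, -0.001, -0.0]
force: [0.9, 0.9, 0.7]
opening: 0.0461
```

```bash
python3 look.py r2 150,200,160,160,4 340,180,160,140,5; python3 - <<'E'
from h import *
print("knob top cam", atz("top",((372.5)/5-.5+110,(335.5)/5-.5+200),.098))
print(proj("top",[.5137,-.3143,.18]))
E
```

```text
8.75 [ 0.515  -0.315   0.2199] [ 0.4 -0.3 -0.1] 0.0462 jaw -0.0 [ 0.003 -0.002 -1.   ] [-0.63  0.14  1.5   0.    1.49 -0.63]
knob top cam [0.54445155 0.20854303 0.098     ]
[433.0543737  272.09874311]
```

View pics/r2_scene.png

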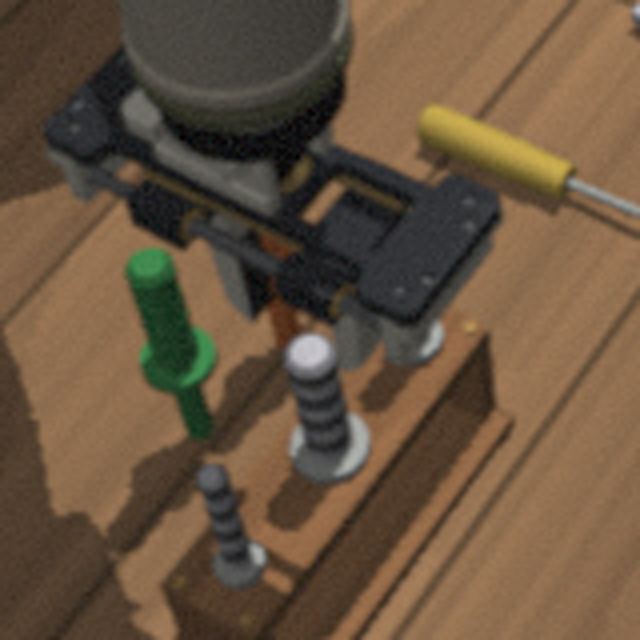

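View pics/r2_top.png

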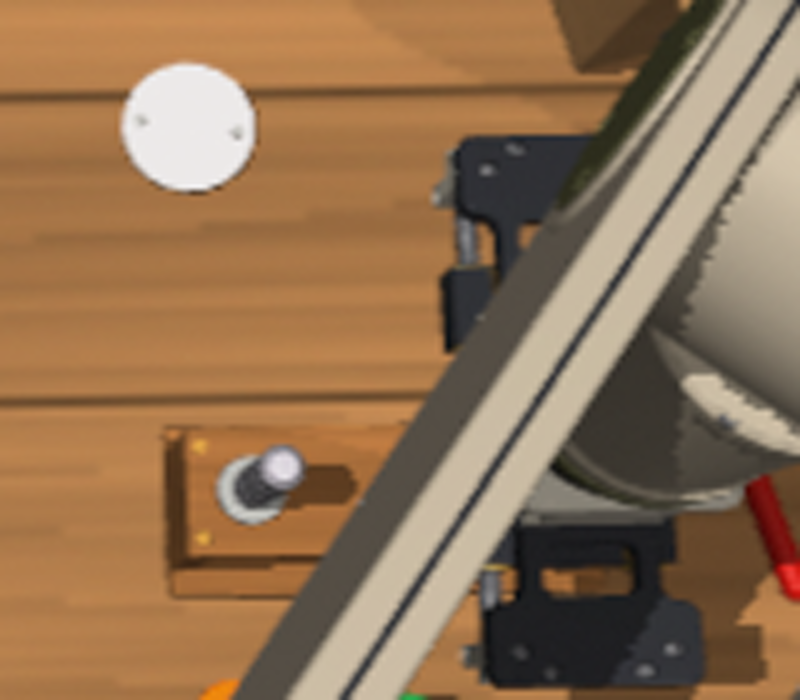

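The fingers straddle the large gauge in x: the handle top is at scene crop (309,352), with the fingertips at (235,310) and (350,360). Now I'll descend and grip.

carry_out(
  steps=[
    {"xyz":[-0.1,0.05,-2],"rot":[0,0,0]},
    {"xyz":[-0.1,0.05,-4],"rot":[0,0,0]},
    {"xyz":[-0.1,0.05,-6],"rot":[0,0,0]},
    {"xyz":[-0.1,0.05,-7.5],"rot":[0,0,0]},
    {"xyz":[-0.1,0.05,-8.4],"rot":[0,0,0]},
    {"xyz":[-0.1,0.05,-8.4],"rot":[0,0,0]},
  ],
)

```text
t: 9.35
tool_pos: [0.5126, -0.3143, 0.1329]
orientation: [-3.141, 0.002, 0.002]
force: [-0.5, 0.3, 0.2]
opening: 0.0464
```

```bash
python3 look.py r3 150,200,160,160,4
```

```text
9.4 [ 0.513  -0.3146  0.1339] [ 0.2 -0.3  0.5] 0.0469 jaw -0.1 [-0.  0. -1.] [-0.64  0.2   1.6   0.    1.34 -0.63]
```

View pics/r3_scene.png

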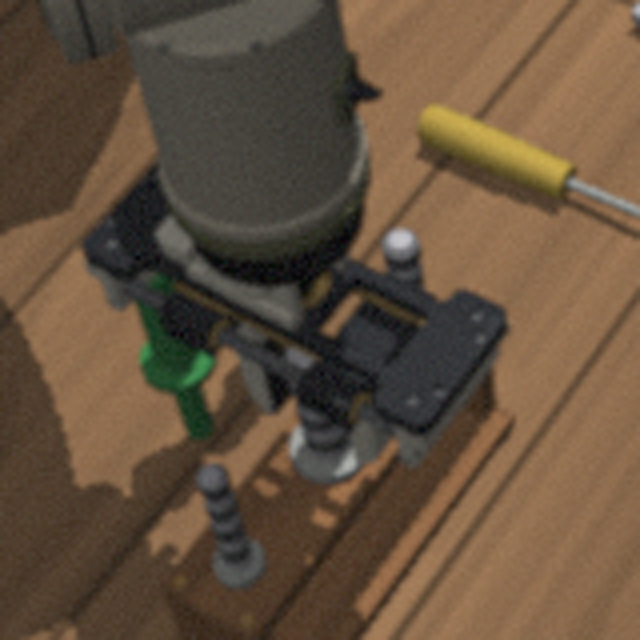

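carry_out(
  steps=[
    {"xyz":[0,0,0],"rot":[0,0,0]},
    {"xyz":[0,0,0],"rot":[0,0,0]},
    {"xyz":[0,0,0],"rot":[0,0,0]},
    {"xyz":[0,0,0],"rot":[0,0,0]},
    {"xyz":[0,0,0],"rot":[0,0,0]},
    {"xyz":[0,0,0],"rot":[0,0,0]},
  ],
  grip=0.1,
  force=40,
)

```text
t: 10.0
tool_pos: [0.5133, -0.3149, 0.1344]
orientation: [3.141, -0.002, 0.002]
force: [-0.3, 0.2, 4.6]
opening: 0.0234
```

carry_out(
  steps=[
    {"xyz":[0,0,1],"rot":[0,0,0]},
    {"xyz":[0,0,2.5],"rot":[0,0,0]},
    {"xyz":[0,0,5],"rot":[0,0,0]},
    {"xyz":[0,0,8],"rot":[0,0,0]},
    {"xyz":[0,0,12],"rot":[0,0,0]},
    {"xyz":[0,0,16],"rot":[0,0,0]},
    {"xyz":[0,0,20],"rot":[0,0,0]},
    {"xyz":[0,0,20],"rot":[0,0,0]},
  ],
)

```text
t: 10.8
tool_pos: [0.5146, -0.3158, 0.3427]
orientation: [3.135, -0.002, 0.015]
force: [0.2, -0.2, -0.4]
opening: 0.0231
```

```bash
python3 look.py g1 100,120,200,200,4 340,180,160,140,5
```

```text
10.9 [ 0.5133 -0.3148  0.3357] [-0.1 -0.1 -3.1] 0.0232 jaw -0.1 [ 0.002 -0.002 -1.   ] [-0.64  0.11  1.32 -0.    1.7  -0.63]
```

View pics/g1_scene_full.png

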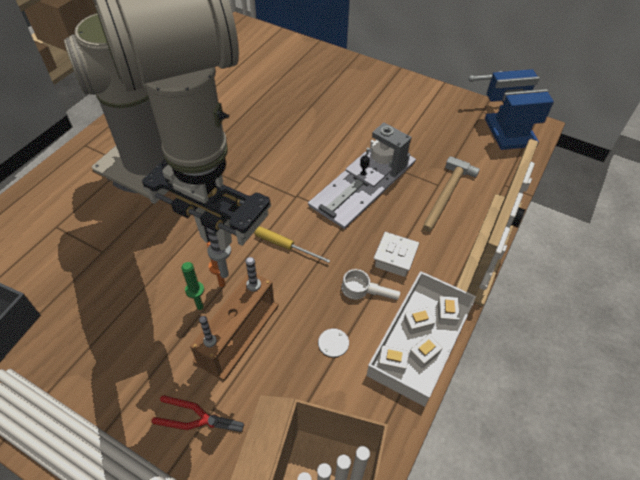

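The gauge is lifted cleanly and the other two are undisturbed. Now I'll carry it over to the bush.

carry_out(
  steps=[
    {"xyz":[0.2,3,0],"rot":[0,0,0]},
    {"xyz":[0.5,7,0],"rot":[0,0,0]},
    {"xyz":[0.8,11,0],"rot":[0,0,0]},
    {"xyz":[1.2,15.5,0],"rot":[0,0,0]},
    {"xyz":[1.5,20,0],"rot":[0,0,0]},
    {"xyz":[1.9,24.5,0],"rot":[0,0,0]},
    {"xyz":[2.2,29,0],"rot":[0,0,0]},
    {"xyz":[2.6,33.5,0],"rot":[0,0,0]},
    {"xyz":[2.9,38,0],"rot":[0,0,0]},
    {"xyz":[3.2,42,0],"rot":[0,0,0]},
  ],
)

```text
t: 11.9
tool_pos: [0.5436, 0.1076, 0.3314]
orientation: [3.141, -0.001, -0.006]
force: [0.2, -0.4, -1.9]
opening: 0.0236
```

carry_out(
  steps=[
    {"xyz":[0.3,4,0],"rot":[0,0,0]},
    {"xyz":[0.6,8,0],"rot":[0,0,0]},
    {"xyz":[1,12,0],"rot":[0,0,0]},
    {"xyz":[1.3,16,0],"rot":[0,0,0]},
    {"xyz":[1.5,18.5,-2],"rot":[0,0,0]},
    {"xyz":[1.5,19.4,-4],"rot":[0,0,0]},
    {"xyz":[1.5,19.4,-5],"rot":[0,0,0]},
    {"xyz":[1.5,19.4,-5],"rot":[0,0,0]},
    {"xyz":[1.5,19.4,-5],"rot":[0,0,0]},
  ],
)

```text
t: 12.8
tool_pos: [0.5598, 0.2984, 0.2834]
orientation: [3.141, -0.003, -0.002]
force: [0.3, -0.5, -0.9]
opening: 0.0234
```

```bash
python3 look.py b1 310,60,120,120,6 80,200,160,120,5
```

```text
12.9 [0.5605 0.2987 0.2851] [ 0.1  0.1 -1.3] 0.0237 jaw -0.1 [ 0.002  0.001 -1.   ] [ 0.41  0.21  1.31 -0.    1.62  0.41]
```

View pics/b1_scene.png

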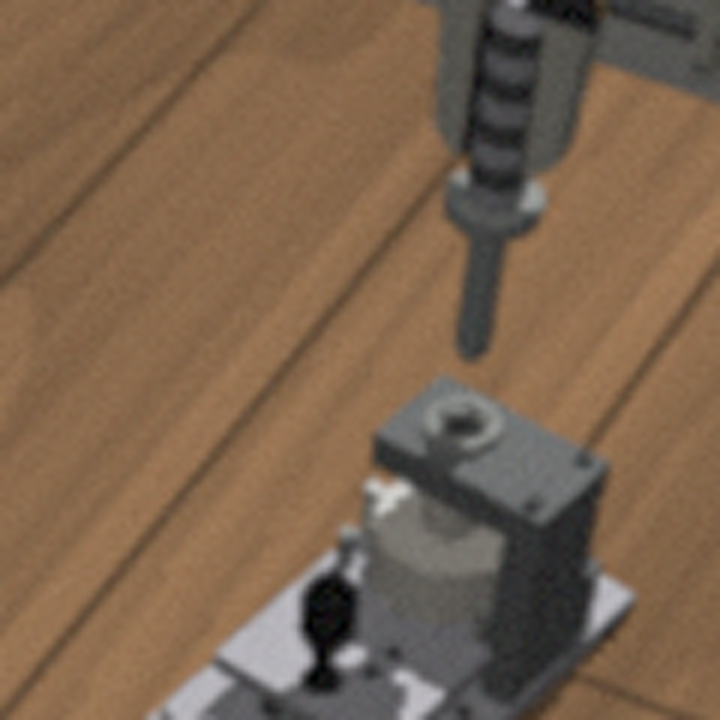

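View pics/b1_top_full.png

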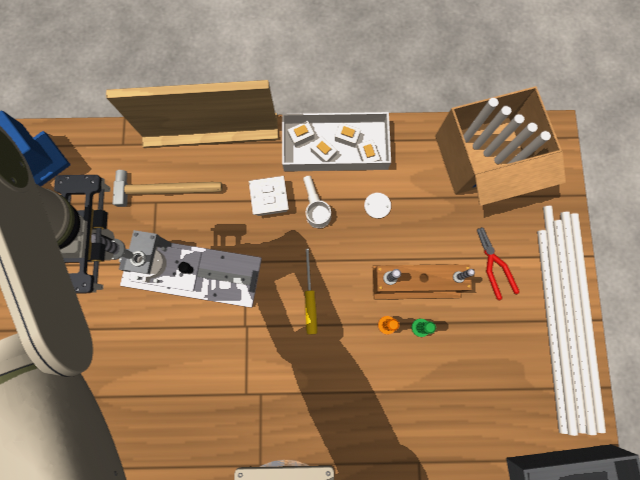

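```bash
python3 - <<'E'
import cv2
im=cv2.imread("pics/b1_top_full.png")
cv2.imwrite("pics/b1_tz.png",cv2.resize(im[225:285,85:165],None,fx=10,fy=10,interpolation=cv2.INTER_CUBIC))
im=cv2.imread("pics/b1_scene_full.png")
cv2.imwrite("pics/b1_sz.png",cv2.resize(im[85:145,350:430],None,fx=10,fy=10,interpolation=cv2.INTER_CUBIC))
E
```

```text
(no output)
```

View pics/b1_tz.png

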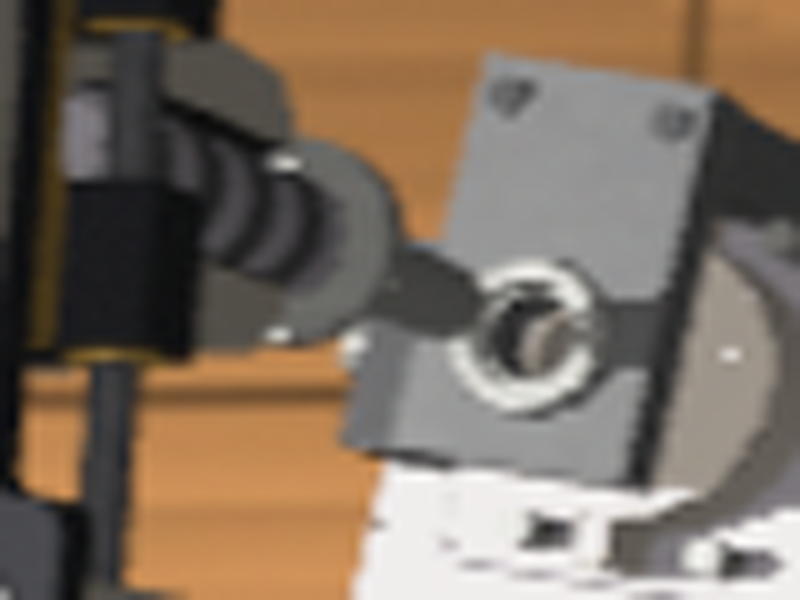

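View pics/b1_sz.png

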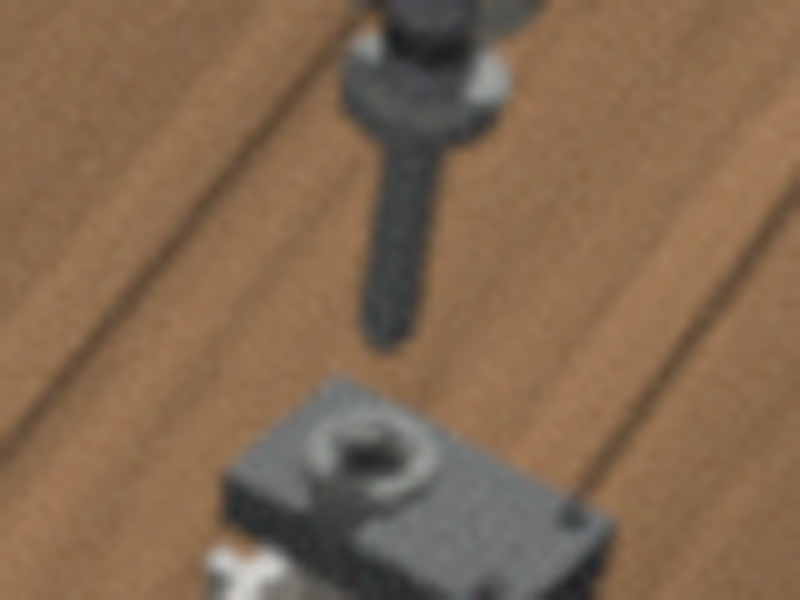

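```bash
cat > ov.py <<'E'
import sys
from h import *
def draw(n,src,out,x0,y0,w,h,f,gx,gy,zt,bx,by):
    im=cv2.imread(src); o=cv2.resize(im[y0:y0+h,x0:x0+w],None,fx=f,fy=f,interpolation=cv2.INTER_CUBIC)
    def circ(x,y,z,r,c):
        t=np.linspace(0,2*np.pi,60)
        P=np.array([proj(n,[x+r*np.cos(a),y+r*np.sin(a),z]) for a in t])
        P=((P-[x0,y0]+.5)*f-.5); cv2.polylines(o,[np.int32(np.round(P*16))],True,c,1,cv2.LINE_AA,4)
    circ(bx,by,.132,.0165,(0,0,255));circ(bx,by,.132,.0115,(0,0,255))
    for dz,r in((.003,.008),(.03,.008),(.071,.008),(.072,.020),(.08,.02)): circ(gx,gy,zt+dz,r,(0,255,0))
    cv2.imwrite(out,o)
if __name__=="__main__":
    tag=sys.argv[1]; zt=float(sys.argv[2]); g=[float(v) for v in sys.argv[3].split(",")]; b=[float(v) for v in sys.argv[4].split(",")]
    draw("scene",f"pics/{tag}_scene_full.png",f"pics/{tag}_sov{sys.argv[5]}.png",350,85,80,60,10,g[0],g[1],zt,b[0],b[1])
    draw("top",f"pics/{tag}_top_full.png",f"pics/{tag}_tov{sys.argv[5]}.png",85,225,80,60,10,g[2],g[3],zt,b[2],b[3])
E
python3 ov.py b1 .1695 .5605,.2987,.5605,.2987 .5624,.2976,.5592,.2973 a
```

```text
(no output)
```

View pics/b1_sova.png

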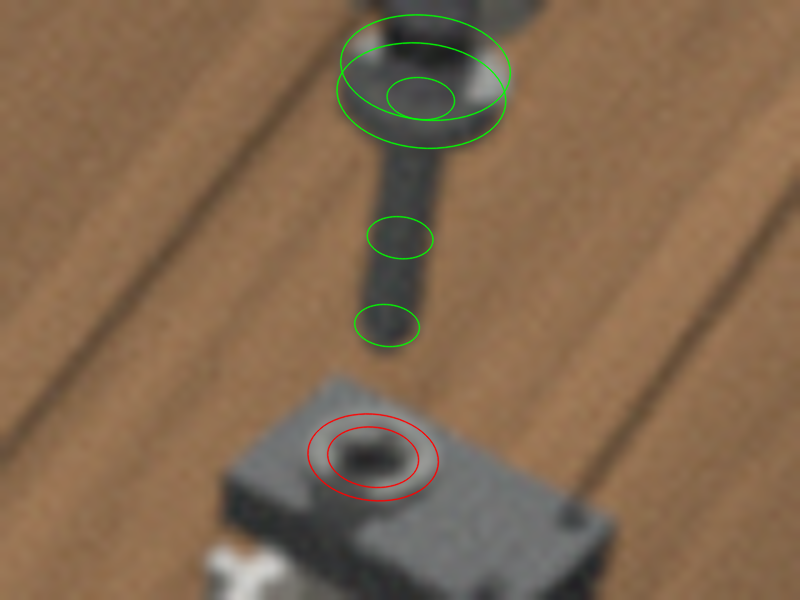

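View pics/b1_tova.png

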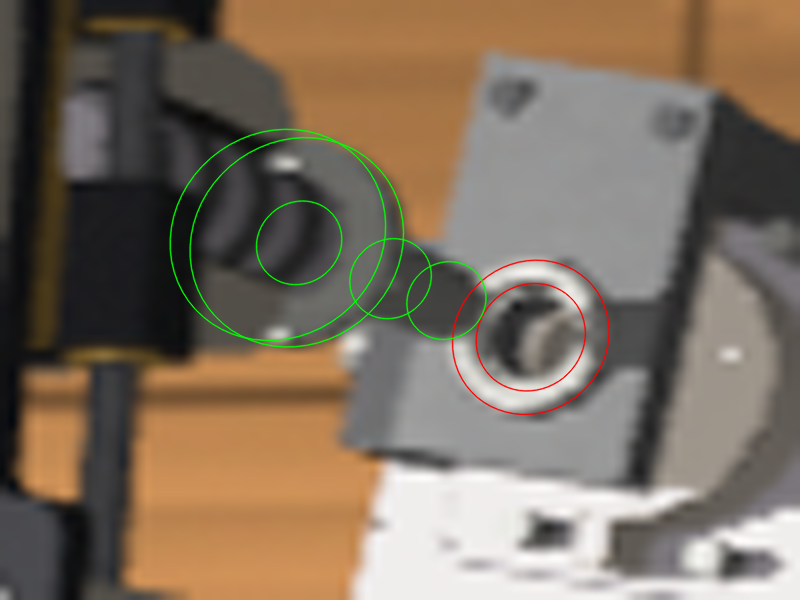

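Both overlays agree to within about 1–2 mm. The bush lies about (+0.3, −1.2) mm from the gauge axis on average. I'll correct for that, lower the tip to just above the bush and look again.

carry_out(
  steps=[
    {"xyz":[0.03,-0.1,-1],"rot":[0,0,0]},
    {"xyz":[0.03,-0.1,-2],"rot":[0,0,0]},
    {"xyz":[0.03,-0.1,-2.7],"rot":[0,0,0]},
    {"xyz":[0.03,-0.1,-2.7],"rot":[0,0,0]},
    {"xyz":[0.03,-0.1,-2.7],"rot":[0,0,0]},
  ],
)

```text
t: 13.4
tool_pos: [0.56, 0.2983, 0.2561]
orientation: [3.141, -0.002, -0.001]
force: [0.2, 0.9, -2.5]
opening: 0.0236
```

```bash
python3 look.py b2 310,60,120,120,6 80,200,160,120,5; python3 ov.py b2 .142 .5605,.298,.5605,.298 .5624,.2976,.5592,.2973 a
```

```text
13.5 [0.5604 0.2985 0.2571] [ 0.2 -0.6 -1.5] 0.0237 jaw -0.1 [ 0.001  0.    -1.   ] [ 0.41  0.22  1.35 -0.    1.57  0.41]
```

View pics/b2_sova.png

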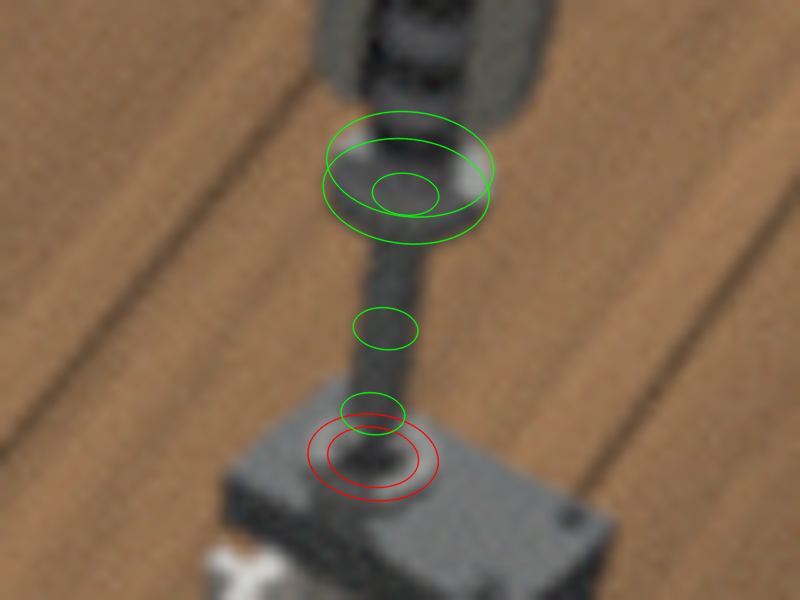

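View pics/b2_tova.png

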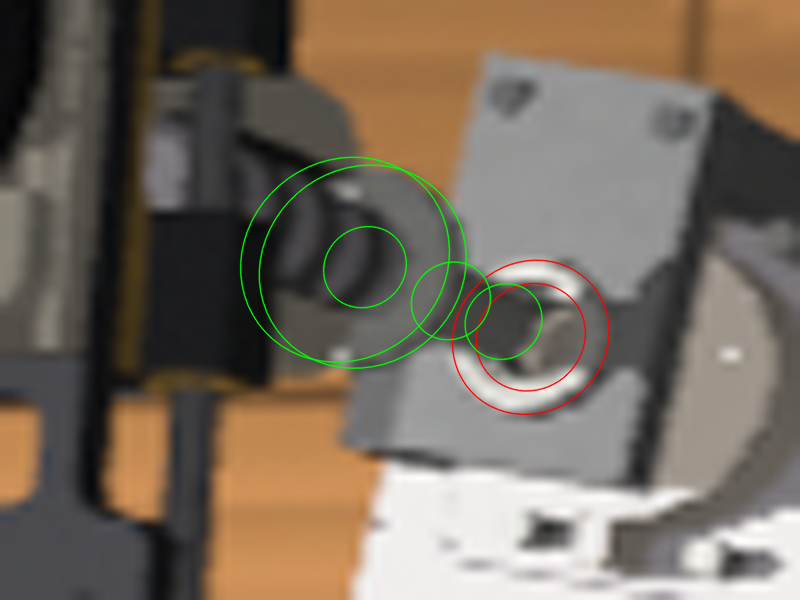

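```bash
python3 - <<'E'
from h import *
from scipy.ndimage import map_coordinates
np.set_printoptions(precision=0,suppress=True,linewidth=200)
def prof(n,src,x,y,z,zt,half=6,c=None):
    im=cv2.imread(src).astype(float)
    g=im.mean(2)
    a=proj(n,[x,y,z]);b=proj(n,[x,y,z+.01]);d=(b-a)/np.linalg.norm(b-a);nrm=np.array([d[1],-d[0]])
    nrm=-nrm if nrm[0]<0 else nrm
    s=np.arange(-half,half+.01,.5); out=np.zeros_like(s)
    L=.006
    for zz in np.linspace(z-L,z+L,9):
        p=proj(n,[x,y,zz]); out+=map_coordinates(g,[p[1]+s*nrm[1],p[0]+s*nrm[0]],order=1)/9
    w=nrm@(proj(n,[x+nrm[0]*0+.001,y,z])-a), nrm@(proj(n,[x,y+.001,z])-a)
    return s,out,w,nrm
for tag,zt,y in(("b1",.1695,.2987),("b2",.142,.298)):
  for n in("scene","top"):
    for dz in (.02,.04,.06):
        s,o,w,nrm=prof(n,f"pics/{tag}_{n}_full.png",.5605,y,zt+dz,zt)
        print(tag,n,dz,"px per mm x,y:",np.round(w,2),nrm.round(2)); print(o)
E
```

```text
b1 scene 0.02 px per mm x,y: [0. 0.] [1. 0.]
[115. 115. 114. 111. 106.  97.  87.  77.  69.  66.  66.  66.  65.  63.  62.  62.  64.  72.  82.  95. 106. 110. 111. 111. 111.]
b1 scene 0.04 px per mm x,y: [0. 0.] [1. 0.]
[108. 110. 112. 112. 108.  99.  88.  77.  69.  67.  66.  67.  66.  65.  62.  62.  64.  71.  81.  94. 105. 110. 112. 113. 113.]
b1 scene 0.06 px per mm x,y: [0. 0.] [1. 0.]
[90. 87. 84. 82. 79. 77. 75. 73. 72. 71. 71. 71. 71. 71. 70. 70. 69. 70. 73. 75. 77. 82. 85. 86. 88.]
b1 top 0.02 px per mm x,y: [ 0. -0.] [ 0. -1.]
[111. 111. 108. 100.  86.  73.  68.  66.  66.  66.  67.  68.  66.  64.  63.  62.  61.  60.  61.  73.  97. 118. 129. 134. 135.]
b1 top 0.04 px per mm x,y: [ 0. -0.] [ 0. -1.]
[106.  99.  97.  93.  95.  96.  97.  97.  98.  99. 100. 100.  99. 100. 100.  99.  98.  96.  95.  93.  91.  89.  87.  86.  85.]
b1 top 0.06 px per mm x,y: [ 0. -0.] [ 0. -1.]
[103. 102.  98.  93.  88.  82.  78.  75.  71.  69.  66.  65.  65.  65.  65.  66.  67.  69.  73.  76.  81.  83.  86.  93. 100.]
b2 scene 0.02 px per mm x,y: [0. 0.] [1. 0.]
[112. 112. 112. 112. 109. 103.  92.  79.  
[... 225 characters left out ...]
  91. 101. 108. 110. 110. 109.]
b2 scene 0.06 px per mm x,y: [0. 0.] [1. 0.]
[91. 88. 85. 84. 83. 80. 76. 71. 71. 71. 69. 69. 70. 70. 71. 71. 70. 70. 71. 75. 78. 82. 85. 87. 90.]
b2 top 0.02 px per mm x,y: [ 0. -0.] [ 0. -1.]
[173. 179. 170. 145. 110.  83.  71.  67.  67.  66.  66.  65.  65.  64.  64.  62.  61.  62.  77. 111. 146. 158. 157. 156. 153.]
b2 top 0.04 px per mm x,y: [ 0. -0.] [ 0. -1.]
[102.  94.  94.  95.  95.  96.  96.  97.  98.  99.  99. 100. 101. 101. 100.  99.  98.  96.  95.  94.  93.  92.  91.  92.  94.]
b2 top 0.06 px per mm x,y: [ 0. -0.] [ 0. -1.]
[103. 104. 101.  94.  87.  84.  81.  77.  75.  72.  69.  67.  66.  66.  66.  67.  67.  68.  72.  79.  86.  92.  99. 103. 106.]
```

Scene and top disagree by about ±0.8 mm in x, so I keep the mean, and shift y by −0.6 mm. Now I'll lower gently and watch the force.

carry_out(
  steps=[
    {"xyz":[0,-0.06,-0.3],"rot":[0,0,0]},
    {"xyz":[0,-0.06,-0.6],"rot":[0,0,0]},
    {"xyz":[0,-0.06,-0.9],"rot":[0,0,0]},
    {"xyz":[0,-0.06,-1.2],"rot":[0,0,0]},
    {"xyz":[0,-0.06,-1.5],"rot":[0,0,0]},
    {"xyz":[0,-0.06,-1.5],"rot":[0,0,0]},
  ],
)

```text
t: 14.1
tool_pos: [0.5599, 0.2977, 0.2408]
orientation: [3.141, -0.002, -0.002]
force: [0.1, -0.6, -2.3]
opening: 0.0236
```

```bash
python3 look.py b3 350,85,80,60,10 85,225,80,60,10
```

```text
14.2 [0.5602 0.2978 0.2415] [ 0.1 -0.  -1.7] 0.0234 jaw -0.1 [-0. -0. -1.] [ 0.41  0.22  1.38 -0.    1.54  0.41]
```

View pics/b3_scene.png

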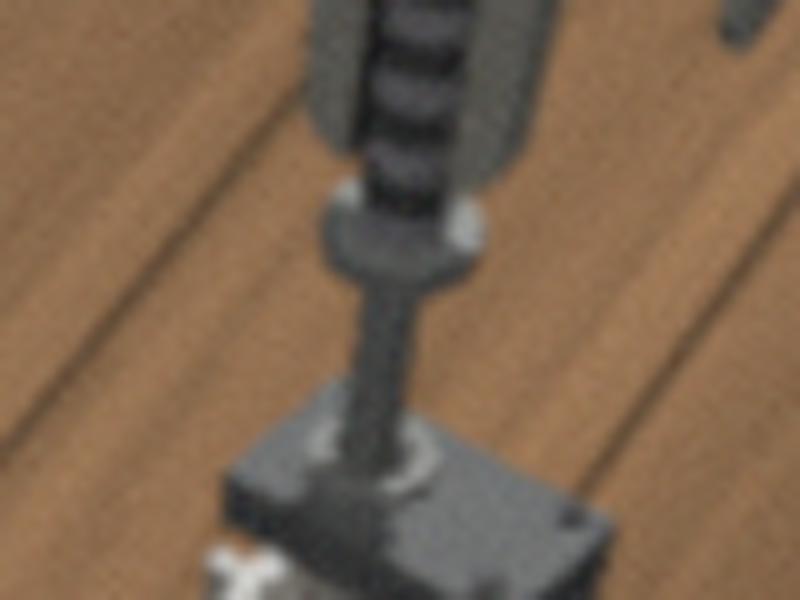

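View pics/b3_top.png

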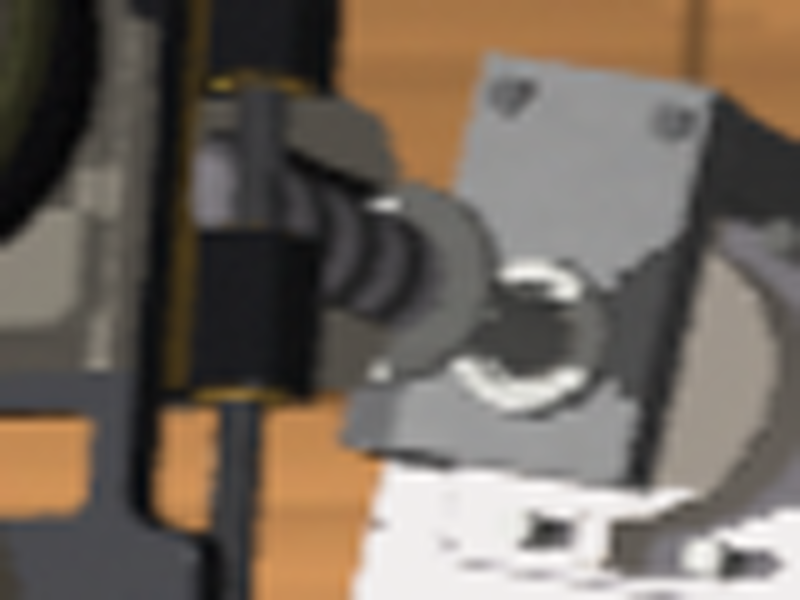

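The tip is inside the bush mouth and centred in both views, with no contact force. I'll continue down.

carry_out(
  steps=[
    {"xyz":[0,0,-0.4],"rot":[0,0,0]},
    {"xyz":[0,0,-0.8],"rot":[0,0,0]},
    {"xyz":[0,0,-1.2],"rot":[0,0,0]},
    {"xyz":[0,0,-1.6],"rot":[0,0,0]},
    {"xyz":[0,0,-1.6],"rot":[0,0,0]},
  ],
)

```text
t: 14.7
tool_pos: [0.5599, 0.2977, 0.2246]
orientation: [3.141, -0.002, -0.002]
force: [-0.0, 0.5, -2.1]
opening: 0.0235
```

carry_out(
  steps=[
    {"xyz":[0,0,-0.4],"rot":[0,0,0]},
    {"xyz":[0,0,-0.8],"rot":[0,0,0]},
    {"xyz":[0,0,-1.2],"rot":[0,0,0]},
    {"xyz":[0,0,-1.6],"rot":[0,0,0]},
    {"xyz":[0,0,-1.6],"rot":[0,0,0]},
  ],
)

```text
t: 15.2
tool_pos: [0.5599, 0.2977, 0.2086]
orientation: [3.141, -0.002, -0.002]
force: [-0.5, 0.7, -1.7]
opening: 0.0233
```

carry_out(
  steps=[
    {"xyz":[0,0,-0.5],"rot":[0,0,0]},
    {"xyz":[0,0,-1],"rot":[0,0,0]},
    {"xyz":[0,0,-1.5],"rot":[0,0,0]},
    {"xyz":[0,0,-2],"rot":[0,0,0]},
    {"xyz":[0,0,-2.4],"rot":[0,0,0]},
    {"xyz":[0,0,-2.7],"rot":[0,0,0]},
    {"xyz":[0,0,-2.7],"rot":[0,0,0]},
  ],
)

```text
t: 15.9
tool_pos: [0.5599, 0.2977, 0.1819]
orientation: [3.141, -0.002, -0.001]
force: [-0.3, 0.3, -1.6]
opening: 0.0237
```

carry_out(
  steps=[
    {"xyz":[0,0,-0.1],"rot":[0,0,0]},
    {"xyz":[0,0,-0.2],"rot":[0,0,0]},
    {"xyz":[0,0,-0.3],"rot":[0,0,0]},
    {"xyz":[0,0,-0.3],"rot":[0,0,0]},
  ],
)

```text
t: 16.3
tool_pos: [0.5602, 0.2978, 0.1796]
orientation: [3.142, -0.002, -0.0]
force: [0.5, 0.9, -2.2]
opening: 0.0233
```

carry_out(
  steps=[
    {"xyz":[0,0,-0.1],"rot":[0,0,0]},
    {"xyz":[0,0,-0.2],"rot":[0,0,0]},
    {"xyz":[0,0,-0.2],"rot":[0,0,0]},
  ],
)

```text
t: 16.6
tool_pos: [0.5601, 0.2978, 0.1774]
orientation: [3.141, -0.002, -0.0]
force: [-0.4, -0.3, -1.4]
opening: 0.0235
```

carry_out(
  steps=[
    {"xyz":[0,0,-0.1],"rot":[0,0,0]},
    {"xyz":[0,0,-0.2],"rot":[0,0,0]},
    {"xyz":[0,0,-0.2],"rot":[0,0,0]},
  ],
)

```text
t: 16.9
tool_pos: [0.5604, 0.2979, 0.1764]
orientation: [-3.141, 0.002, -0.001]
force: [-1.8, -0.3, 3.3]
opening: 0.0233
```

carry_out(
  steps=[
    {"xyz":[0,0,-0.1],"rot":[0,0,0]},
    {"xyz":[0,0,-0.2],"rot":[0,0,0]},
    {"xyz":[0,0,-0.2],"rot":[0,0,0]},
  ],
)

```text
t: 17.2
tool_pos: [0.5604, 0.298, 0.1763]
orientation: [-3.141, 0.002, -0.002]
force: [-7.6, -3.7, 15.0]
opening: 0.0235
```

The collar touched at TCP 0.1763, as predicted, and the force is up to 15 N. Checking the seating.

```bash
python3 look.py b4 350,85,80,60,10 85,225,80,60,10
```

```text
17.3 [0.5604 0.298  0.1763] [-7.5 -3.  14.9] 0.0237 jaw -0.1 [ 0.001  0.001 -1.   ] [ 0.41  0.25  1.46 -0.    1.43  0.41]
```

View pics/b4_scene.png

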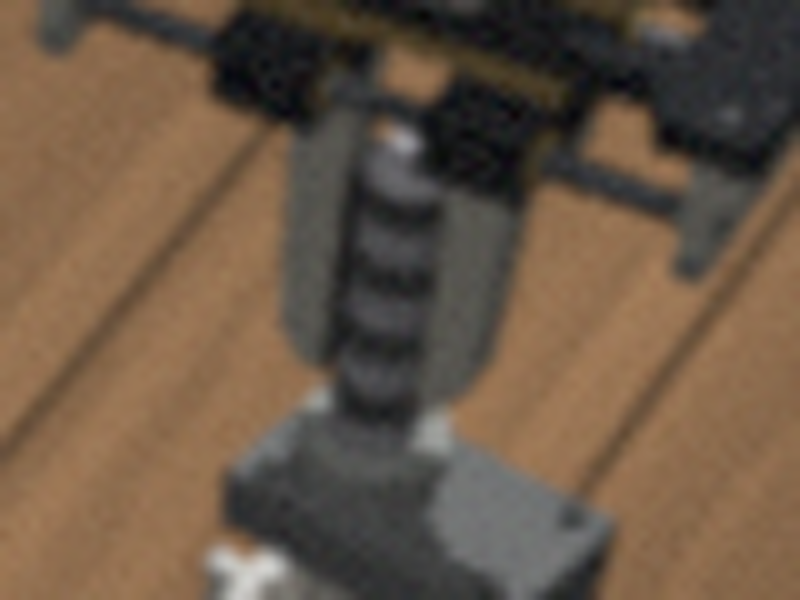

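View pics/b4_top.png

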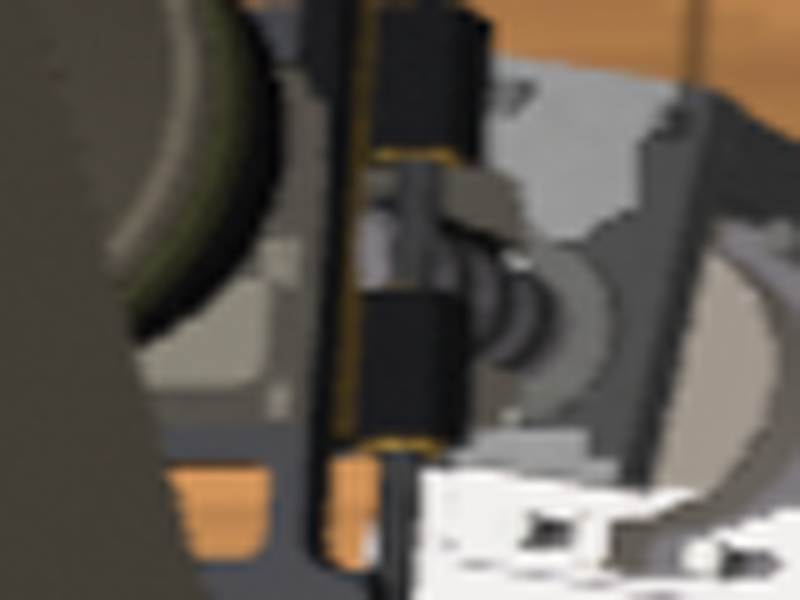

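The collar sits flat on the bush in both views, so I'll draw the gauge straight out.

carry_out(
  steps=[
    {"xyz":[0,0,0.3],"rot":[0,0,0]},
    {"xyz":[0,0,1],"rot":[0,0,0]},
    {"xyz":[0,0,2.5],"rot":[0,0,0]},
    {"xyz":[0,0,4.5],"rot":[0,0,0]},
    {"xyz":[0,0,6.5],"rot":[0,0,0]},
    {"xyz":[0,0,9],"rot":[0,0,0]},
    {"xyz":[0,0,12],"rot":[0,0,0]},
    {"xyz":[0,0,16],"rot":[0,0,0]},
    {"xyz":[0,0,20],"rot":[0,0,0]},
    {"xyz":[0,0,20],"rot":[0,0,0]},
  ],
)

```text
t: 18.3
tool_pos: [0.5619, 0.2985, 0.3828]
orientation: [-3.137, 0.002, -0.018]
force: [0.5, -0.1, -1.1]
opening: 0.0235
```

```bash
python3 look.py b5 300,40,140,150,4 85,200,160,120,5
```

```text
18.4 [0.5607 0.298  0.3758] [-0.4  0.5 -2.6] 0.024 jaw -0.1 [ 0.003  0.001 -1.   ] [ 0.41  0.21  1.14 -0.    1.78  0.41]
```

View pics/b5_scene.png

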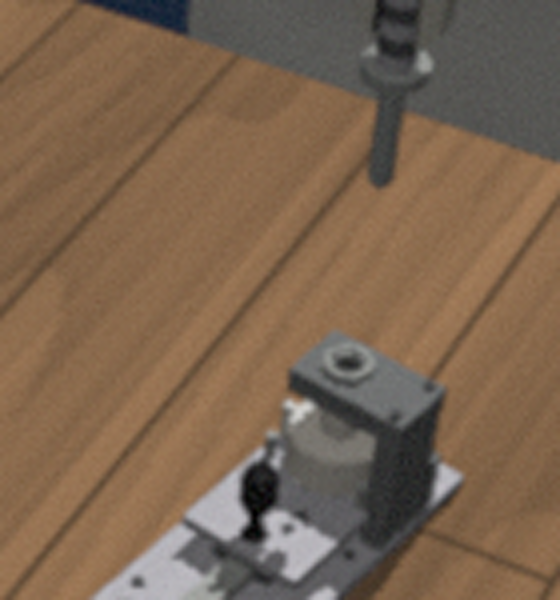

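View pics/b5_top.png

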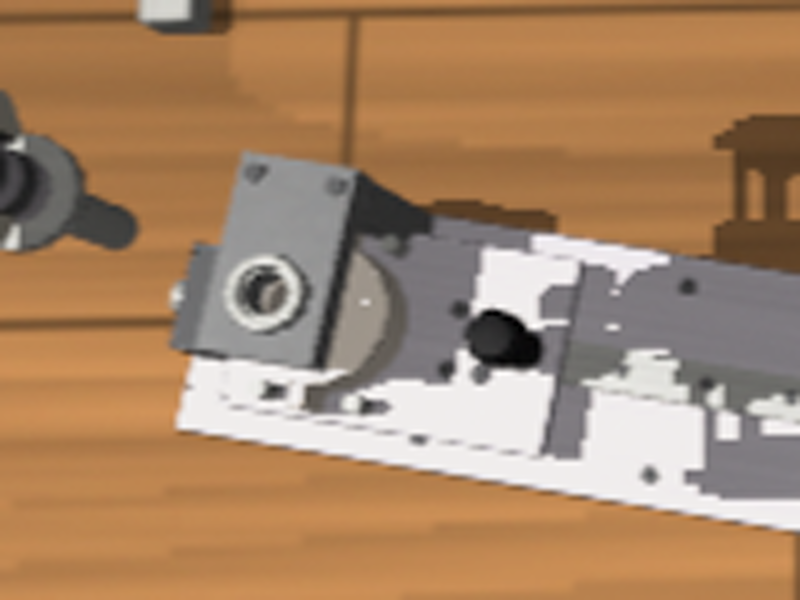

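The gauge is out and the carriage is still home, with the spout under the bush and the knob unchanged. Next I'll check the reach for a level pose.

```bash
python3 - <<'E'
from h import *
from scipy.optimize import least_squares
D=[((.131,1.489,1.523),(.224,-.5565,.2355)),((0,1.74,1.41),(.5256,.1075,.1738)),((.09,1.81,1.24),(.5284,.1071,.0882)),((.21,1.67,1.25),(.5464,.2137,.0871)),((.11,1.35,1.69),(.5151,-.3052,.3275)),((.14,1.5,1.49),(.515,-.315,.2199)),((.2,1.6,1.34),(.513,-.3146,.1339)),((.21,1.31,1.62),(.5605,.2987,.2851)),((.25,1.46,1.43),(.5604,.298,.1763)),((.21,1.14,1.78),(.5607,.298,.3758))]
d=.05
def f(p):
    o=[]
    for (q2,q3,q5),(x,y,z) in D:
        r=np.sqrt(x*x+y*y-d*d)
        o+= [p[0]+p[2]*np.sin(q2)+p[3]*np.sin(q2+q3)-r, p[1]+p[2]*np.cos(q2)+p[3]*np.cos(q2+q3)-z]
    return o
s=least_squares(f,[0.1,.2,.4,.4]); print(s.x.round(3),np.abs(s.fun).max())
r0,hL,a,b=s.x
for L in(.2,.25,.3):
  for r in (.65,.75,.8):
    for z in(.4,.5,.6):
      X=r-L-r0;Z=z-(hL+L)
      D2=X*X+Z*Z;c=(D2-a*a-b*b)/(2*a*b)
      if abs(c)>1: continue
      q3=np.arccos(c);q2=np.arctan2(X,Z)-np.arctan2(b*np.sin(q3),a+b*np.cos(q3))
      print(L,r,z,np.round([q2,q3,np.pi/2-q2-q3],2))
E
```

```text
[-0.011 -0.138  0.404  0.554] 0.019122947988027494
0.2 0.65 0.4 [-0.22  1.9  -0.1 ]
0.2 0.65 0.5 [-0.23  1.72  0.08]
0.2 0.65 0.6 [-0.19  1.5   0.26]
0.2 0.75 0.4 [ 0.03  1.66 -0.12]
0.2 0.75 0.5 [0.02 1.49 0.06]
0.2 0.75 0.6 [0.06 1.27 0.25]
0.2 0.8 0.4 [ 0.15  1.53 -0.11]
0.2 0.8 0.5 [0.14 1.36 0.07]
0.2 0.8 0.6 [0.19 1.13 0.26]
0.25 0.65 0.4 [-0.34  2.08 -0.17]
0.25 0.65 0.5 [-0.36  1.91  0.02]
0.25 0.65 0.6 [-0.33  1.71  0.19]
0.25 0.75 0.4 [-0.08  1.86 -0.21]
0.25 0.75 0.5 [-0.11  1.7  -0.02]
0.25 0.75 0.6 [-0.09  1.51  0.15]
0.25 0.8 0.4 [ 0.05  1.73 -0.21]
0.25 0.8 0.5 [ 0.02  1.58 -0.03]
0.25 0.8 0.6 [0.03 1.39 0.15]
0.3 0.65 0.4 [-0.46  2.26 -0.23]
0.3 0.65 0.5 [-0.5   2.1  -0.03]
0.3 0.65 0.6 [-0.48  1.91  0.14]
0.3 0.75 0.4 [-0.17  2.04 -0.29]
0.3 0.75 0.5 [-0.22  1.9  -0.1 ]
0.3 0.75 0.6 [-0.23  1.72  0.08]
0.3 0.8 0.4 [-0.04  1.92 -0.3 ]
0.3 0.8 0.5 [-0.1   1.78 -0.12]
0.3 0.8 0.6 [-0.1   1.61  0.07]
```

Pointing the tool out radially would put joint 5 at its limit, so I'll lay the gauge level sideways by rolling about the arm direction. A small turn first to see which way joint 4 goes.

carry_out(
  steps=[
    {"xyz":[0,0,2],"rot":[6.4,2.8,0]},
    {"xyz":[0,0,4],"rot":[12.8,5.6,0]},
    {"xyz":[0,0,6],"rot":[18.3,8,0]},
    {"xyz":[0,0,6],"rot":[18.3,8,0]},
  ],
)

```text
t: 18.8
tool_pos: [0.5615, 0.2955, 0.4334]
orientation: [-2.814, 0.008, 0.2]
force: [0.1, -0.1, -1.2]
opening: 0.0232
```

```bash
python3 -c "
from h import *
s=read_state();print(s['q'].round(3),s['tool_pos'],R.from_rotvec(s['orientation']).as_matrix().round(3),s['opening'])"
```

```text
[0.209 0.237 1.051 0.364 1.905 0.326] [0.561509   0.29548836 0.43340257] [[ 0.99  -0.028 -0.137]
 [ 0.017 -0.949  0.315]
 [-0.139 -0.314 -0.939]] 0.023178606281705445
```

Joint 4 turns positive with plenty of range left. I'll continue until the gauge axis lies along +y.

carry_out(
  steps=[
    {"xyz":[0,0,0],"rot":[7.9,0,-1.15]},
    {"xyz":[0,0,0],"rot":[15.8,0,-2.3]},
    {"xyz":[0,0,0],"rot":[23.6,0,-3.4]},
    {"xyz":[0,0,0],"rot":[31.5,0,-4.6]},
    {"xyz":[0,0,0],"rot":[39.4,0,-5.7]},
    {"xyz":[0,0,0],"rot":[47.3,0,-6.9]},
    {"xyz":[0,0,0],"rot":[55.2,0,-8]},
    {"xyz":[0,0,0],"rot":[63,0,-9.2]},
    {"xyz":[0,0,0],"rot":[70.9,0,-10.3]},
    {"xyz":[0,0,0],"rot":[70.9,0,-10.3]},
  ],
)

```text
t: 19.8
tool_pos: [0.558, 0.299, 0.4256]
orientation: [-1.57, 0.107, 0.109]
force: [-0.3, 0.7, -3.5]
opening: 0.0235
```

carry_out(
  steps=[
    {"xyz":[0,0,0],"rot":[0,0,0]},
    {"xyz":[0,0,0],"rot":[0,0,0]},
    {"xyz":[0,0,0],"rot":[0,0,0]},
    {"xyz":[0,0,0],"rot":[0,0,0]},
  ],
)

```text
t: 20.2
tool_pos: [0.5603, 0.2982, 0.4351]
orientation: [-1.573, 0.093, 0.094]
force: [-0.7, 0.3, -2.3]
opening: 0.0235
```

```bash
python3 look.py f1 300,0,200,200,4 0,150,200,150,4; python3 -c "
from h import *
s=read_state();print(s['q'].round(3),s['dq'].round(3),s['tool_pos'],R.from_rotvec(s['orientation']).as_matrix().round(4)[:,2],s['opening'])"
```

```text
20.3 [0.5603 0.298  0.4345] [ 0.3  0.3 -2. ] 0.0235 jaw 0.0 [-0.001  1.    -0.003] [-0.2   0.17  1.75  1.5   1.76 -0.23]
[-0.202  0.17   1.748  1.498  1.76  -0.234] [-0.004  0.005  0.009  0.004  0.    -0.002] [0.5603149  0.29797553 0.43452403] [-0.001   1.     -0.0033] 0.023475829674216797
```

View pics/f1_scene_full.png

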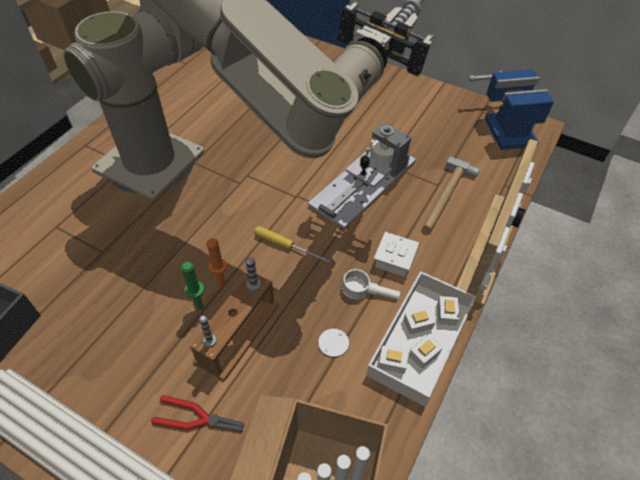

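View pics/f1_top_full.png

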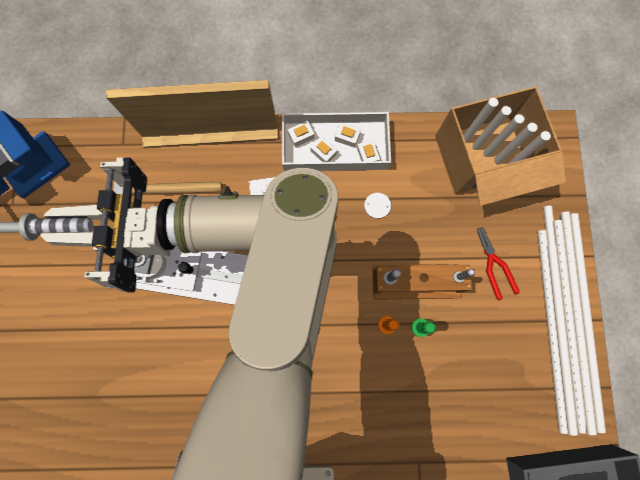

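The gauge is level at 0.43 m. Its tip is just outside the pictures, so I'll move it 12 cm to the right to see it.

carry_out(
  steps=[
    {"xyz":[0,-2,0],"rot":[0,0,0]},
    {"xyz":[0,-4.5,0],"rot":[0,0,0]},
    {"xyz":[0,-7,0],"rot":[0,0,0]},
    {"xyz":[0,-9.5,0],"rot":[0,0,0]},
    {"xyz":[0,-11.5,0],"rot":[0,0,0]},
    {"xyz":[0,-12,0],"rot":[0,0,0]},
    {"xyz":[0,-12,0],"rot":[0,0,0]},
    {"xyz":[0,-12,0],"rot":[0,0,0]},
    {"xyz":[0,-12,0],"rot":[0,0,0]},
    {"xyz":[0,-12,0],"rot":[0,0,0]},
  ],
)

```text
t: 21.3
tool_pos: [0.5599, 0.1787, 0.4337]
orientation: [-1.571, 0.095, 0.097]
force: [-0.0, 0.6, -2.0]
opening: 0.0236
```

```bash
python3 look.py f2 330,0,150,150,5 0,180,200,150,4; python3 -c "
from h import *
s=read_state();M=R.from_rotvec(s['orientation']).as_matrix();print(s['q'].round(3),np.abs(s['dq']).max(),M[:,2].round(4),'tip',s['tool_pos']+.1164*M[:,2])
for n in('scene','top'): print(n,proj(n,s['tool_pos']+.1164*M[:,2]),proj(n,s['tool_pos']+.045*M[:,2]))"
```

```text
21.4 [0.56   0.1785 0.4336] [ 0.1  0.2 -1.9] 0.0237 jaw 0.1 [-0.001  1.    -0.002] [-0.4   0.24  1.68  1.43  1.95 -0.25]
[-0.401  0.235  1.676  1.428  1.948 -0.246] 0.0037700369494694324 [-0.0014  1.     -0.002 ] tip [0.55983482 0.29485841 0.4333807 ]
scene [401.87813456  18.88094239] [387.27087213  35.22406727]
top [ 59.36795291 226.58605863] [107.98606158 225.73116907]
```

View pics/f2_scene.png

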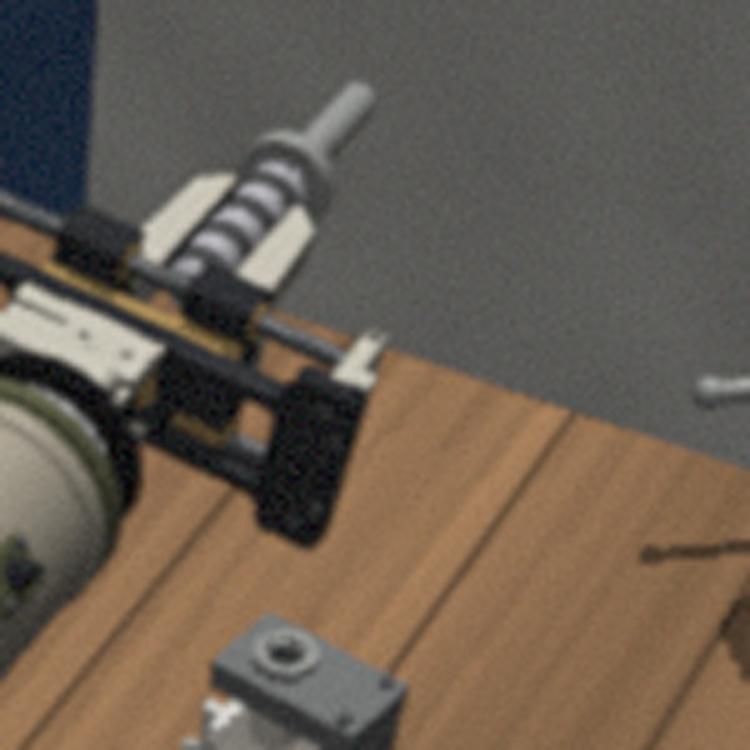

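View pics/f2_top.png

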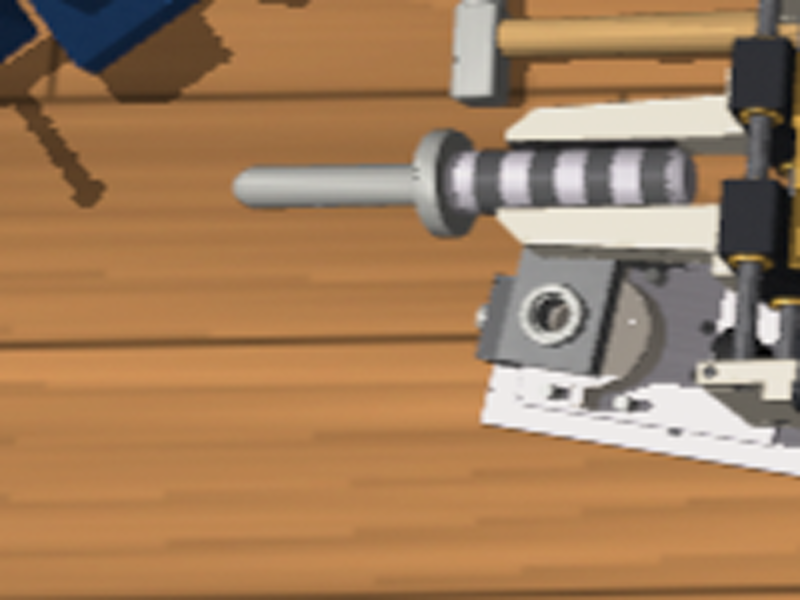

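The gauge is level and firmly held, with its tip visible at top crop (240,187) and scene crop (362,92), about 0.43 m up. The tip appears where it was predicted. The spout still shows under the bush, so the carriage is home. I'll hand it in.

```bash
python3 -c "
from plant import *
print(close_job())"
```

```text
the job is handed in; nothing more can be done
None
```

The job is done and handed in at about 21.4 s of the 64 s allowed; no verdict was given.

- **Carriage:** I pinched the knob and slid the carriage about 105 mm along the rail until it stalled. The force had risen to about 22 N. Later top views still show the spout under the bush.
- **Gauge:** I took the largest gauge, which stood in the middle of the rack. It went through the bush without touching until the collar landed at the predicted height with about 15 N upward force. Both pictures show it flat on the bush. I then drew it straight out.
- **Final pose:** The gauge is held level, within about 0.2° of horizontal going by the tool axis. Its axis is about 0.43 m above the bench and the tip is in view of both cameras. The gripper opening reads 23.7 mm on the 24 mm handle.
- **Other things:** The other two gauges were still standing in the rack in the last full pictures, and no loose item was moved that I could see.
- **Disagreement:** The two cameras differed by about 3 mm in x on the bush, or roughly ±0.8 mm relative to the gauge. I used the mean, and the free insertion bore it out. While the collar was seated there was also a side force of about 8 N; it was gone once the gauge was drawn out.

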